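Put a stray oil tin back in line, shut the labeller's guard and restart

TASK

The tin labeller has stopped because one oil tin stands crooked and out of line, towards the open yellow-framed guard door. With the fingertips only, gently push that tin straight back until it stands square against the far guide rail in line with its neighbours, then push the guard door fully shut, and then press the green start button all the way down and let go. Do not lift or tip the tin, leave the red stop button alone, and do not disturb the other tins or the loose things on the table.

Things in the scene. Friction and masses are not known exactly. Their poses are not given: they have to be found in the camera images.
- labeller: bench-top labelling machine, fixed; place and yaw vary. Origin: table height, mid-thickness plane of the shut guard door (x = 0), middle of the 210 mm wide door opening. x points across the belt away from the operator, y along the belt. The belt (stopped, slick polished steel slats) has its top 100 mm above the table; belt and frames span x = 12 to 110 mm. Above the belt in the opening all is free
- far_rail (a point): on the face of the far guide rail (two white bars, 112-124 and 155-167 mm above the table), behind the opening, at labeller x = 95, y = 0 mm, 140 mm above the table. A tin in line touches it: tin centre at labeller x = 70, near face at x = 45 mm. Its posts, 20 mm behind, are 175 mm high; label roll and press wheel (to 240 mm high) stand behind it from |y| = 180 mm
- latch_post (a point): top of the post, 18 mm square, 205 mm high, at the opening's right end (labeller x = 0, y = -114 mm); a like post stands at y = +114 mm. Beyond both, clear fixed panels of the same height run on to |y| = 469 mm, with white near guide rails behind them (x = 30 to 38 mm, 135-147 mm above the table)
- tin: the stray tin, on the belt in the opening; dark green, steel rims, red cap, 50 x 68 x 80 mm high (91 with cap), about 0.2 kg; origin: centre of its underside, x across its 50 mm depth, y along its width. Starts 24 to 38 mm nearer the operator than the line, up to 0.35 rad crooked, at labeller y = -45 to -5 mm. In line, its x is parallel to the labeller's
- guard (a joint): guard door angle, rad: 0 = fully shut, grows as it swings out towards the operator (starts at 1.2 to 1.5, stop at 1.6). A stiff hinge (about 0.2 N m, roughly 1.3 N at the push point) keeps it where it is left; no spring, no latch. Shut, the door runs from the hinge along the labeller's -y; open by a it points along (-sin a, -cos a) in the labeller's x, y
- guard_hinge (a point): on the door's vertical hinge axis, 150 mm above the table, at labeller x = 0, y = 105 mm. Door: 204 mm wide, from 48 to 200 mm above the table, yellow frame of 16 mm bars round a clear panel 4 mm thick in its middle plane. Inside: a white guide rail (30 to 38 mm inward of the middle plane, 135-147 mm above the table, 40 to 182 mm from the hinge) for tins in line
- guard_push (a point): middle of the flat black push plate (50 mm wide, 75 mm high) on the door's outer, operator-side face near its free end: 160 mm from the hinge axis, 150 mm above the table, 10 mm outside the door's middle plane (2 mm proud of the frame). Pushed inwards here, the door shuts. Its axes turn with the door: -x is the outward normal, -y points to the free end
- start (a joint): travel of the green start button, m: 0 = up, 0.006 = all the way down; springs back (fully down takes 5 N)
- start_top (a point): top centre of the green start button (28 mm across, steel collar 44 mm across, top 10 mm above the collar), 72 mm above the table, on the grey push-button box (90 x 170 x 50 mm) on the table to the right; pressed straight down
- stop (a joint): travel of the red stop button, m: 0 = up; leave alone
- stop_top (a point): top centre of the red stop button (38 mm across, yellow collar), 80 mm from the start button on the same box; leave alone
- tin_left: neighbour in line on the belt, left of the stray tin, same size: 50 x 68 x 80 mm (91 with cap), origin under its centre, x across its depth; leave alone
- tin_right: neighbour in line on the belt, right of the stray tin, with cream labels, same size and frame; leave alone
- tin_queue: tin waiting in line farther left on the belt, same size and frame; leave alone
- cleaner: clear spray bottle with white and red head, 76 mm across, 214 mm high, on the table to the left; origin: centre of its underside; leave alone
- mallet: white-headed mallet lying on the table in front of the machine, handle along its x, 250 mm long, head (at +x) 85 mm wide and 40 mm high; origin under the middle of the handle; leave alone
- label_roll: spare roll of yellow labels lying flat on the table to the left, 104 mm across, 60 mm high; origin: centre of its underside; leave alone
Not all that is in view belongs to the job. Leave any purple look-alike of the tin alone.

How it is judged:
By the outcome, as a careful person would: the job done as asked, in the order asked, and still so for the second after the job is handed in, with the robot touching nothing.
It also fails if it takes over 67 s, if anything falls off the work surface, if the arm or the gripper's body presses on something with over 40 N, if the wrist force passes 120 N, or if a joint passes its speed limit or range.

ROBOT

A 6-joint arm with a two-finger parallel gripper is mounted at the origin on the work surface. World frame = base frame: x ahead of the robot, y to its left, z up, the work surface at z = 0. Lengths are in m, angles in degrees, forces in N, time in s.
With the tool pointing down it reaches from about 0.375 to 0.9 m from the base axis. Payload 3.1 kg.
Tool frame: the origin (TCP) lies midway between the tips of the shut fingers; the grasp point (between the pads) lies 19 mm behind it; z points along the fingers, y is the direction in which the jaws open and shut (so a half turn about z gives the same grasp; the last joint's range is limited). The gripper opens to 87 mm and grips with 3 to 60 N. Pads are 19 mm wide; open, the fingers measure 117 mm over their backs; the gripper's body (75 mm by 190 mm) begins 51 mm behind the grasp point.
Start: joints at [-75.086, 30.224, 82.088, -0, 67.689, -10.227], TCP at [0.266, -0.566, 0.193] pointing down, gripper open.
Joint ranges: [-176.69, 176.69], [-43.24, 126.21], [12.49, 139.97], [-82, 262], [0, 151.66], [-163.58, 163.58]. Speed limits (degrees/s): [159.86, 159.86, 180, 180, 180, 180].

INTERFACE

Orientations are given as a 3x3 rotation matrix whose columns are the frame's x, y, z axes.
In Python, from rig import bot, capture, get_calibration gives the robot as it stands.
- The arm moves only by the tool play_rows, never from a script. Its arguments are lists of equal length, an entry for each row: "fingers": the closure in counts, from 0 (fully open) to 255 (shut); "linear": the shift along the tool's x, y, z in mm, a list of three; "rot": the turn, a rotation vector about the tool's x, y, z in degrees, a list of three. A call has 1 to 20 rows; each row is the pose to reach, as a shift and turn from the pose commanded when the call began, along the tool's axes at that moment; what a row does not reach only later rows make up. A row lasts 1/10 s, in which the tool goes at most 50 mm and 8.59 degrees, less where a joint would pass 70% of its speed; a pose out of reach is approached as far as the arm can. A call with a gripper value outside its range is refused whole. The fingers move at their own pace and stop on an object; the grip force is fixed at half the most. Time passes only in rows, so rows that repeat a pose let the fingers close. It gives the time, the measured TCP pose, the force and the opening at its end, in the units of the state.
- bot.read_state(): the state, without advancing time (a new reading comes with each control period).
- capture(name): name is "scene" or "top" or "wrist"; returns the picture (400x640x3 uint8, red, green, blue); there is no depth.
- get_calibration(name): a dict with "vfov" (degrees; the focal length in pixels is half the picture's height over the tangent of half this angle, whatever the lens; pixels are square), "cx", "cy" (the principal point, pixels), "camera_from_world" (4x4, takes a point from world to camera coordinates). Camera axes: x right, y down, z forward; pixel columns grow to the right and rows downward; lengths in m; the calibration is good to about 2 mm. The wrist camera is an equidistant fisheye: a pixel r from the principal point sees the ray r / f radians off the axis. A picture is of the moment at which its call begins: read the wrist's pose just before it. get_calibration takes no time and is no camera call; for the wrist camera it gives the pose at the moment of the call.
- bot.hand_in(): hands the job in, once; it reports no verdict.
The state is a dict: "time_s": time; "joint_positions": joint angles; "qvel": joint speeds; "tau": joint torques, N m; "position": TCP position; "tcp_rot": TCP orientation; "force": force on the tool from outside, world axes, zero at the start; "moment": the same for the moment, N m; "opening": opening from 0.0 (shut) to 1.0 (fully open).
Only numpy, scipy, OpenCV 4.12 (cv2) and the standard library are available. Lean on these libraries where they do the work, as an engineer would, in place of code of your own. Each camera call takes 0.05 s, during which the arm holds its last target.

## Working session

There is one attempt and no reset: what is moved stays moved. The work goes in short steps, Python scripts to look and compute and a tool call to move; the robot and the scene stay as the last step left them, time stands still between calls to the robot, and variables do not carry over. Pictures are saved under pics/ and viewed, and the job is handed in when it is done.

Besides the shell and the picture viewer there is one more tool, called after "Emit:" in YAML: its name, and indented under it one key for each argument. play_rows: Moves the arm, as the interface text tells. Its arguments: {"type":"object","properties":{"fingers":{"type":"array"},"linear":{"type":"array"},"rot":{"type":"array"}},"required":["fingers","linear","rot"]}

```bash
ls; mkdir -p pics
python3 - <<'E'
from rig import bot,capture,get_calibration
import cv2,numpy as np
for n in ["scene","top","wrist"]:
    c=get_calibration(n); im=capture(n); cv2.imwrite(f"pics/{n}0.png",im[:,:,::-1]); print(n,c["vfov"],c["cx"],c["cy"],np.round(c["camera_from_world"],4).tolist())
s=bot.read_state(); print(s["time_s"],s["position"],s["tcp_rot"],s["force"])
E
```

```text
pics
scene 43.87381869442603 323.34836826458286 199.80503315245107 [[0.1625, 0.9867, 0.0093, -0.106], [0.7687, -0.1207, -0.6282, -0.341], [-0.6187, 0.1092, -0.778, 2.0006], [0.0, 0.0, 0.0, 1.0]]
top 57.51641485776224 313.81900841404257 206.754007912525 [[0.0063, -0.9997, 0.0226, -0.0035], [-0.9957, -0.0083, -0.0921, 0.5898], [0.0922, -0.0219, -0.9955, 1.0056], [0.0, 0.0, 0.0, 1.0]]
wrist 65.70646984690485 319.54078755341 197.01277061307428 [[0.4247, -0.9053, -0.0027, -0.6231], [-0.8713, -0.4095, 0.2705, -0.0323], [-0.246, -0.1125, -0.9627, 0.3921], [0.0, 0.0, 0.0, 1.0]]
0.15 [ 0.26537857 -0.56518794  0.19189378] [[ 9.05256420e-01  4.24865391e-01 -4.62842325e-04]
 [ 4.24865564e-01 -9.05255047e-01  1.59797069e-03]
 [ 2.59932092e-04 -1.64321899e-03 -9.99998616e-01]] [-0.54436125 -0.35378065  0.11315522]
```

View pics/scene0.png

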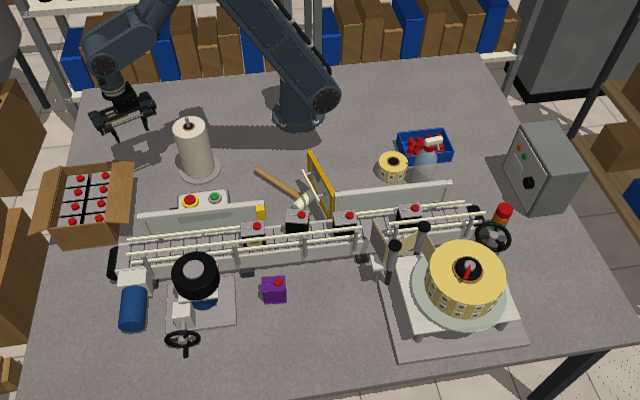

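View pics/top0.png

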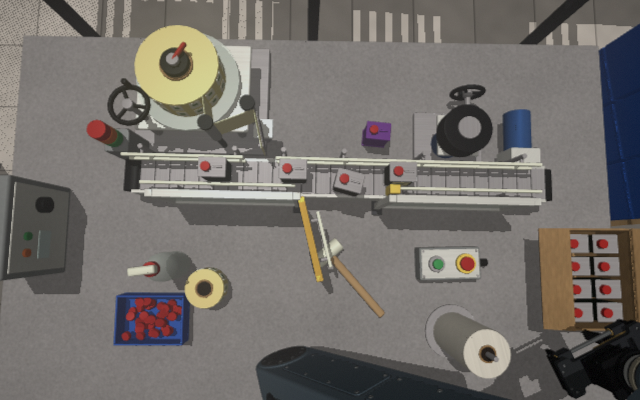

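View pics/wrist0.png

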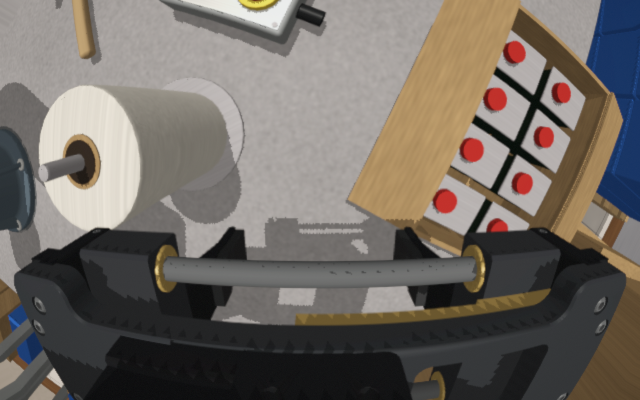

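The top view shows the row of tins at rows ~170-180, with the stray tin near (347,180). The yellow door runs from about (300,200) to (321,280). The mallet head is at (335,247), very near the door's inner rail. The green button is at (437,264) and the red at (466,264). I'll zoom in.

Run:
```python
import cv2
a=cv2.imread("pics/top0.png"); cv2.imwrite("pics/topz.png",cv2.resize(a[140:340,260:500],None,fx=3.3,fy=3,interpolation=cv2.INTER_CUBIC)[:600,:800])
cv2.imwrite("pics/topz.png",cv2.resize(a[145:295,280:480],None,fx=4,fy=4,interpolation=cv2.INTER_CUBIC))
a=cv2.imread("pics/scene0.png"); cv2.imwrite("pics/scz.png",cv2.resize(a[145:295,170:370],None,fx=4,fy=4,interpolation=cv2.INTER_CUBIC))
```

```text
(no output)
```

View pics/topz.png

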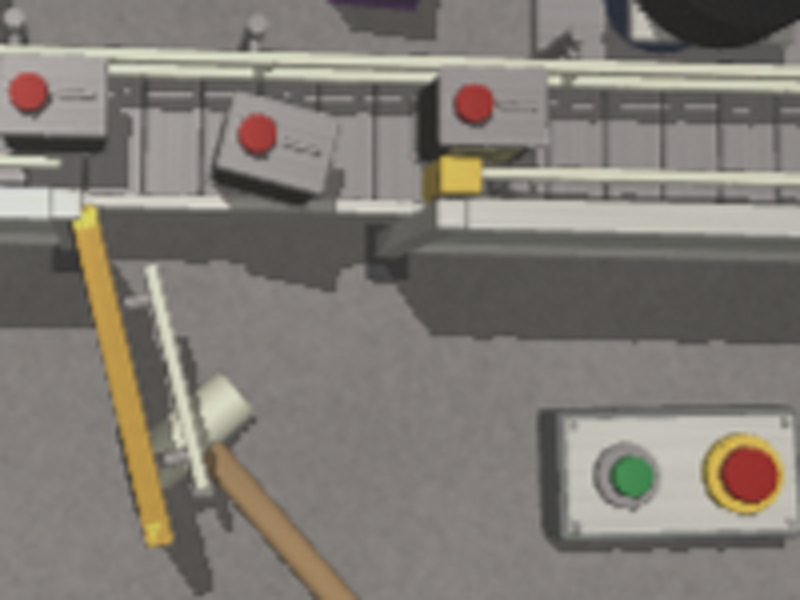

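View pics/scz.png

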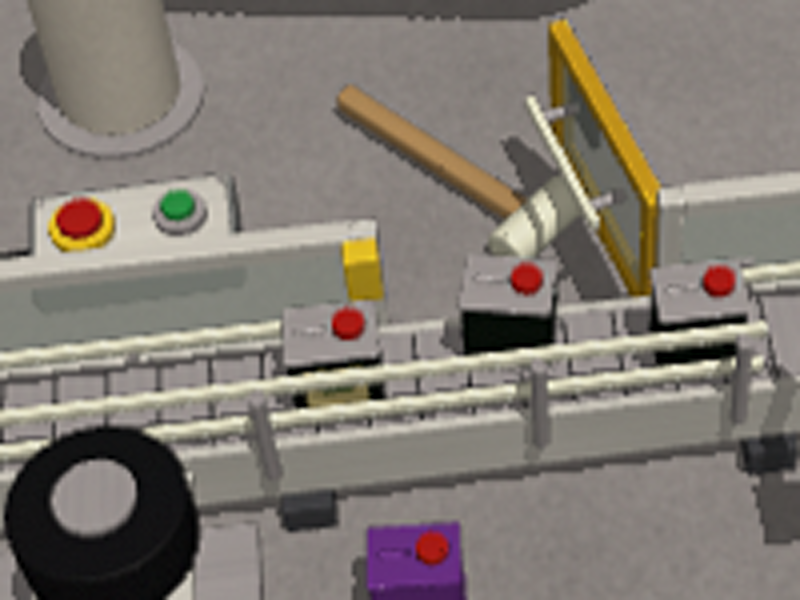

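```bash
cat > h.py <<'E'
import numpy as np,cv2
from rig import bot,capture,get_calibration
def ray(n,u,v,c=None):
    c=c or get_calibration(n); f=200/np.tan(np.radians(c["vfov"]/2)); M=np.array(c["camera_from_world"])
    x=(u-c["cx"]);y=(v-c["cy"])
    if n=="wrist":
        r=np.hypot(x,y);t=r/f; d=np.array([np.sin(t)*x/r,np.sin(t)*y/r,np.cos(t)])
    else: d=np.array([x/f,y/f,1])
    R=M[:3,:3]; return -R.T@M[:3,3], R.T@d
def at(n,u,v,z,c=None):
    o,d=ray(n,u,v,c); return o+d*(z-o[2])/d[2]
def two(u1,v1,u2,v2):
    o,d=ray("scene",u1,v1);p,e=ray("top",u2,v2)
    s=np.linalg.lstsq(np.c_[d,-e],p-o,rcond=None)[0]
    a,b=o+s[0]*d,p+s[1]*e; return (a+b)/2,np.linalg.norm(a-b)
E
python3 - <<'E'
from h import *
Z=lambda X,Y:((X+.5)/4-.5+280,(Y+.5)/4-.5+145)
S=lambda X,Y:((X+.5)/4-.5+170,(Y+.5)/4-.5+145)
for n,X,Y,z in [("postL",65,203,.205),("postR",452,215,.205),("panelRend",790,217,.205),("doorH",88,215,.2),("doorF",158,535,.2),
 ("rail l",110,50,.167),("rail r",790,80,.167),
 ("tR cap",474,103,.191),("tL cap",28,91,.191),("t cap",258,133,.191),
 ("t c1",238,94,.18),("t c2",341,125,.18),("t c3",318,197,.18),("t c4",216,168,.18),
 ("tR c1",440,68,.18),("tR c2",548,68,.18),("tR c3",547,147,.18),("tR c4",437,150,.18),("start",633,477,.072),("stop",750,475,.072)]:
    print(n,np.round(at("top",*Z(X,Y),z)*1000,1))
m=lambda a,b:print(np.round(two(*S(*a),*Z(*b))[0]*1000,1),two(*S(*a),*Z(*b))[1])
m((177,205),(633,477)); m((80,217),(750,475)); m((348,323),(474,103)); m((527,278),(258,133)); m((719,280),(28,91)); m((558,28),(158,540)); m((648,195),(88,215))
E
```

```text
postL [599.8  47.  205. ]
postR [ 594.7 -181.3  205. ]
panelRend [ 595.3 -382.8  205. ]
doorH [593.4  33.5 200. ]
doorF [407.2  -8.8 200. ]
rail l [700.2  21.2 167. ]
rail r [ 686. -404.  167.]
tR cap [ 664.6 -198.9  191. ]
tL cap [669.1  70.3 191. ]
t cap [645.  -68.1 191. ]
t c1 [670.8 -57.  180. ]
t c2 [ 652.3 -120.   180. ]
t c3 [ 607.9 -105.7  180. ]
t c4 [625.1 -43.7 180. ]
tR c1 [ 688.3 -181.1  180. ]
tR c2 [ 689.1 -247.8  180. ]
tR c3 [ 640.  -246.2  180. ]
tR c4 [ 637.5 -178.6  180. ]
start [ 434.  -333.3   72. ]
stop [ 435.7 -412.9   72. ]
[ 434.3 -331.8   73.4] 0.0018440421736427804
[ 436.2 -410.3   75.2] 0.0021068310757182407
[ 664.5 -197.8  192.3] 0.0016183627605313238
[644.8 -66.6 192.9] 0.0025038492948978148
[668.8  71.2 193.2] 0.001954671650008272
[404.5  -8.1 200. ] 0.0014065300677154314
[592.6  33.1 206.4] 0.0006073414018022233
```

Emit:
play_rows:
  fingers: [20,40,60,80,100,120,140,168,168,168,168,168,168,168,168,168,168,168,168]
  linear:
    - [32,-3,-25]
    - [63,-5,-49]
    - [95,-8,-74]
    - [127,-11,-99]
    - [158,-13,-123]
    - [190,-16,-148]
    - [217,-42,-148]
    - [244,-69,-148]
    - [271,-95,-148]
    - [298,-121,-148]
    - [325,-148,-148]
    - [351,-174,-148]
    - [378,-200,-148]
    - [405,-227,-148]
    - [432,-253,-148]
    - [459,-280,-148]
    - [486,-306,-148]
    - [486,-306,-148]
    - [486,-306,-148]
  rot:
    - [0,0,4.4]
    - [0,0,8.8]
    - [0,0,13.2]
    - [0,0,17.5]
    - [0,0,21.9]
    - [0,0,26.3]
    - [0,0,26.3]
    - [0,0,26.3]
    - [0,0,26.3]
    - [0,0,26.3]
    - [0,0,26.3]
    - [0,0,26.3]
    - [0,0,26.3]
    - [0,0,26.3]
    - [0,0,26.3]
    - [0,0,26.3]
    - [0,0,26.3]
    - [0,0,26.3]
    - [0,0,26.3]

```text
time_s: 2.05
position: [0.5753, -0.0816, 0.3403]
tcp_rot: [[1.0, -0.018, -0.001], [-0.018, -1.0, -0.0], [-0.001, 0.0, -1.0]]
force: [0.6, -0.8, 0.0]
opening: 0.34
```

Run:
```python
from h import *
s=bot.read_state(); print(s["time_s"],s["position"],s["tcp_rot"],s["opening"],s["force"])
c=get_calibration("wrist"); im=capture("wrist"); cv2.imwrite("pics/w1.png",im[:,:,::-1])
np.save("c1.npy",c,allow_pickle=True)
```

```text
2.05 [ 0.57532133 -0.08158503  0.34026228] [[ 9.99834515e-01 -1.81636406e-02 -1.01212430e-03]
 [-1.81640829e-02 -9.99834927e-01 -4.29561432e-04]
 [-1.00415482e-03  4.47874656e-04 -9.99999396e-01]] 0.3399004289829108 [ 0.62484528 -0.813023    0.04823807]
```

View pics/w1.png

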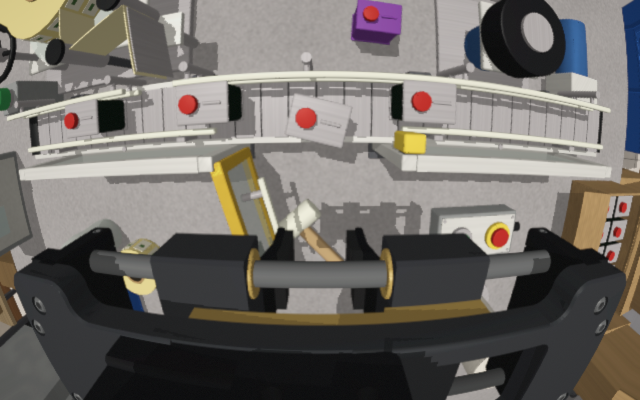

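The wrist view shows the stray tin at (318,120) with its cap at (306,118), between its neighbours' caps at (187,104) and (422,101). The door hinge end is at ~(247,150). I'll measure from a zoomed crop.

Run:
```python
import cv2
a=cv2.imread("pics/w1.png"); cv2.imwrite("pics/w1z.png",cv2.resize(a[60:210,170:430],None,fx=3,fy=3,interpolation=cv2.INTER_CUBIC))
```

```text
(no output)
```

View pics/w1z.png

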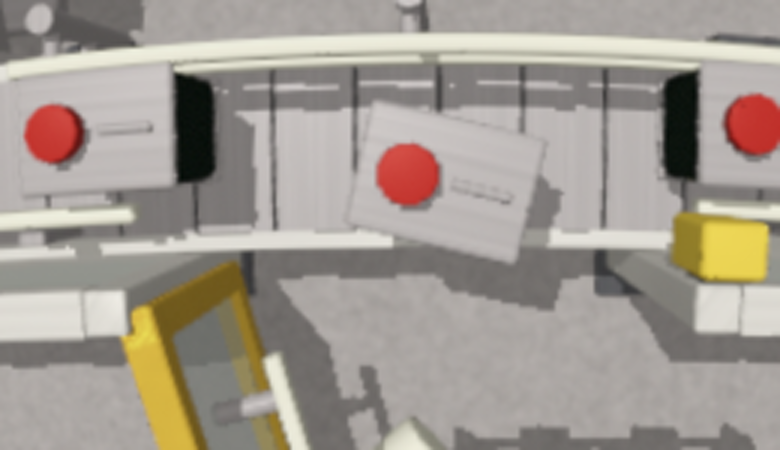

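Run:
```python
from h import *
c=np.load("c1.npy",allow_pickle=True).item()
Z=lambda X,Y:((X+.5)/3-.5+170,(Y+.5)/3-.5+60)
for n,X,Y,z in [("postL",105,312,.205),("postR",718,308,.205),("tR cap",755,125,.191),("tL cap",53,134,.191),("t cap",408,174,.191),
 ("t c1",375,103,.18),("t c2",546,142,.18),("t c3",514,263,.18),("t c4",349,220,.18),("tL c",170,65,.18),("tL c",177,184,.18),("tR c",699,65,.18),("tR c",698,183,.18),("doorH",143,316,.2)]:
    print(n,np.round(at("wrist",*Z(X,Y),z,c)*1000,1))
```

```text
postL [598.5  48.  205. ]
postR [ 595.2 -179.4  205. ]
tR cap [ 663.2 -196.8  191. ]
tL cap [667.5  70.7 191. ]
t cap [643.7 -66.7 191. ]
t c1 [670.9 -54.4 180. ]
t c2 [ 655.  -118.2  180. ]
t c3 [ 608.8 -105.7  180. ]
t c4 [626.6 -43.3 180. ]
tL c [690.7  24.8 180. ]
tL c [643.8  23.7 180. ]
tR c [ 686.1 -177.8  180. ]
tR c [ 640.1 -177.4  180. ]
doorH [595.6  34.5 200. ]
```

Emit:
play_rows:
  fingers: [168,168,168,168,168,168,168,168,168]
  linear:
    - [0,0,35]
    - [0,0,70]
    - [0,0,105]
    - [0,0,140]
    - [0,0,165]
    - [0,0,180]
    - [0,0,190]
    - [0,0,195]
    - [0,0,195]
  rot:
    - [0,0,0]
    - [0,0,0]
    - [0,0,0]
    - [0,0,0]
    - [0,0,0]
    - [0,0,0]
    - [0,0,0]
    - [0,0,0]
    - [0,0,0]

```text
time_s: 3.0
position: [0.5754, -0.083, 0.1455]
tcp_rot: [[1.0, -0.021, -0.0], [-0.021, -1.0, 0.0], [-0.0, -0.0, -1.0]]
force: [-0.2, -0.9, 0.6]
opening: 0.339
```

Run:
```python
from h import *
s=bot.read_state(); print(s["time_s"],s["position"],s["opening"],s["force"])
im=capture("wrist"); cv2.imwrite("pics/w2.png",im[:,:,::-1])
a=capture("scene")[:,:,::-1]; cv2.imwrite("pics/s2.png",cv2.resize(a[145:295,170:370],None,fx=4,fy=4,interpolation=cv2.INTER_CUBIC))
```

```text
3.0 [ 0.57535851 -0.08295913  0.14546865] 0.3389092199012349 [-0.16218907 -0.89918637  0.58730152]
```

View pics/w2.png

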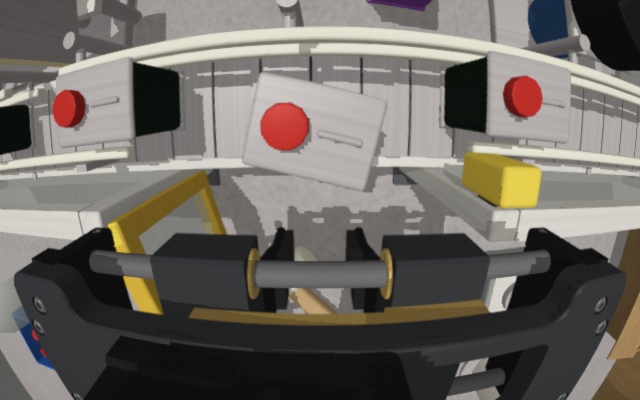

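View pics/s2.png

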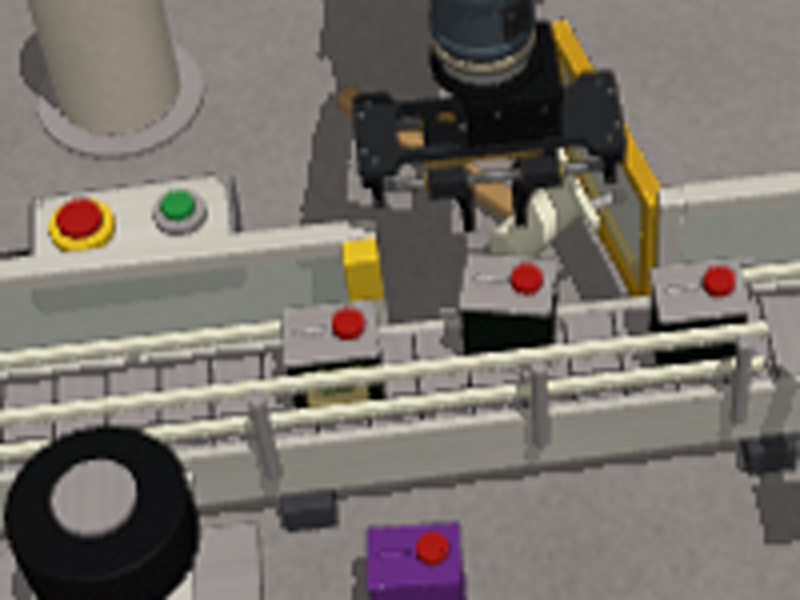

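The fingers are down in front of the tin and clear of the door rail. Now the slow push.

Emit:
play_rows:
  fingers: [168,168,168,168,168,168,168,168,168,168,168,168,168,168,168,168,168,168,168,168]
  linear:
    - [6,0,0]
    - [12,0,0]
    - [17,0,0]
    - [20,0,0]
    - [22,0,0]
    - [24,0,0]
    - [26,0,0]
    - [28,0,0]
    - [30,0,0]
    - [32,0,0]
    - [34,0,0]
    - [36,0,0]
    - [38,0,0]
    - [40,0,0]
    - [42,0,0]
    - [44,0,0]
    - [46,0,0]
    - [47,0,0]
    - [48,0,0]
    - [48,0,0]
  rot:
    - [0,0,0]
    - [0,0,0]
    - [0,0,0]
    - [0,0,0]
    - [0,0,0]
    - [0,0,0]
    - [0,0,0]
    - [0,0,0]
    - [0,0,0]
    - [0,0,0]
    - [0,0,0]
    - [0,0,0]
    - [0,0,0]
    - [0,0,0]
    - [0,0,0]
    - [0,0,0]
    - [0,0,0]
    - [0,0,0]
    - [0,0,0]
    - [0,0,0]

```text
time_s: 5.1
position: [0.6236, -0.0831, 0.1457]
tcp_rot: [[1.0, -0.02, 0.0], [-0.02, -1.0, 0.0], [0.0, -0.0, -1.0]]
force: [-1.9, -0.4, 0.6]
opening: 0.342
```

```bash
cat >> h.py <<'E'
def look(n,out,box,f):
    s=bot.read_state(); print(s["time_s"],np.round(s["position"]*1 if hasattr(s["position"],'shape') else s["position"],4),s["opening"],np.round(s["force"],2))
    c=get_calibration(n); im=capture(n)[:,:,::-1]; a,b,c2,d=box
    cv2.imwrite(out,cv2.resize(im[a:b,c2:d],None,fx=f,fy=f,interpolation=cv2.INTER_CUBIC)); return c
E
python3 - <<'E'
from h import *
c=look("wrist","pics/w3.png",(20,200,190,450),3); np.save("c3.npy",c,allow_pickle=True)
E
```

```text
5.1 [ 0.6236 -0.0831  0.1457] 0.34202802276466 [-1.88 -0.35  0.56]
```

View pics/w3.png

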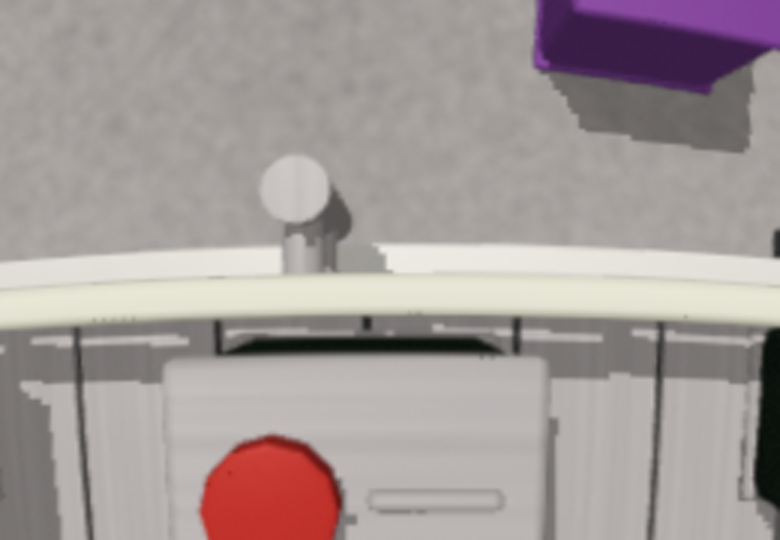

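Run:
```python
from h import *
c=np.load("c3.npy",allow_pickle=True).item()
Z=lambda X,Y:((X+.5)/3-.5+190,(Y+.5)/3-.5+20)
for X,Y,z in [(172,357,.18),(540,357,.18),(10,325,.167),(366,315,.167),(700,322,.167),(272,505,.191)]: print(np.round(at("wrist",*Z(X,Y),z,c)*1000,1))
```

```text
[685.7 -45.8 180. ]
[ 684.1 -109.3  180. ]
[693.  -10.1 167. ]
[691.2 -79.3 167. ]
[ 690.1 -142.6  167. ]
[661.6 -63.7 191. ]
```

Emit:
play_rows:
  fingers: [168,168,168,168,168,168,168,168]
  linear:
    - [1,0,0]
    - [2,0,0]
    - [3,0,0]
    - [4,0,0]
    - [5,0,0]
    - [5.5,0,0]
    - [6,0,0]
    - [6,0,0]
  rot:
    - [0,0,0]
    - [0,0,0]
    - [0,0,0]
    - [0,0,0]
    - [0,0,0]
    - [0,0,0]
    - [0,0,0]
    - [0,0,0]

```text
time_s: 5.95
position: [0.6296, -0.0834, 0.1457]
tcp_rot: [[1.0, -0.02, 0.0], [-0.02, -1.0, -0.0], [0.0, 0.0, -1.0]]
force: [-1.8, 0.1, 1.9]
opening: 0.336
```

Emit:
play_rows:
  fingers: [168,168,168,168]
  linear:
    - [0.5,0,0]
    - [1,0,0]
    - [1,0,0]
    - [1,0,0]
  rot:
    - [0,0,0]
    - [0,0,0]
    - [0,0,0]
    - [0,0,0]

```text
time_s: 6.35
position: [0.6304, -0.0834, 0.1457]
tcp_rot: [[1.0, -0.02, -0.0], [-0.02, -1.0, -0.0], [-0.0, 0.0, -1.0]]
force: [-1.4, 0.5, 0.9]
opening: 0.344
```

Emit:
play_rows:
  fingers: [168,168,168,168]
  linear:
    - [0.5,0,0]
    - [1,0,0]
    - [1,0,0]
    - [1,0,0]
  rot:
    - [0,0,0]
    - [0,0,0]
    - [0,0,0]
    - [0,0,0]

```text
time_s: 6.75
position: [0.6306, -0.0834, 0.1456]
tcp_rot: [[1.0, -0.02, -0.002], [-0.02, -1.0, 0.0], [-0.002, 0.0, -1.0]]
force: [-4.6, -0.3, 4.1]
opening: 0.339
```

Run:
```python
from h import *
c=look("wrist","pics/w4.png",(20,200,190,450),3); np.save("c4.npy",c,allow_pickle=True)
```

```text
6.75 [ 0.6306 -0.0834  0.1456] 0.33887671739409536 [-4.57 -0.3   4.14]
```

View pics/w4.png

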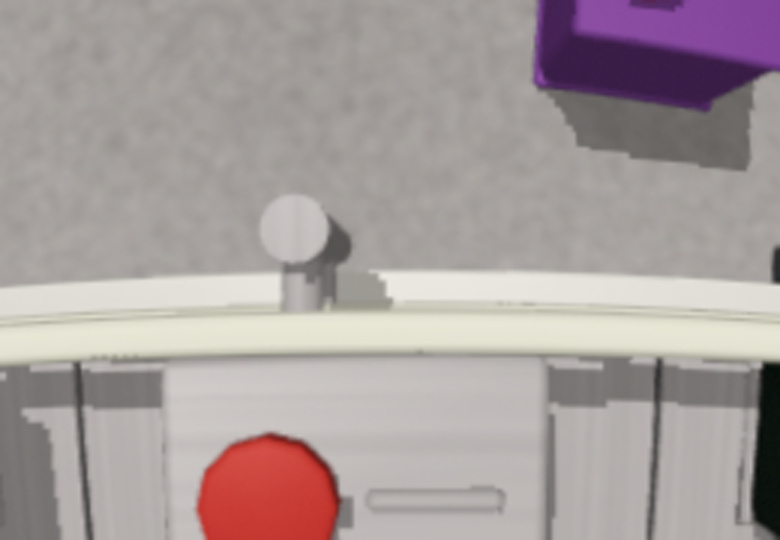

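The tin stands flush along the rail, with contact force about 4.6 N. I'll back off straight and rise.

Emit:
play_rows:
  fingers: [168,168,168,168,168,168,200,255,255,255,255,255,255,255]
  linear:
    - [-1,0,0]
    - [-3,0,0]
    - [-10,0,0]
    - [-25,0,0]
    - [-42,0,0]
    - [-55,0,0]
    - [-57,0,-20]
    - [-57,0,-50]
    - [-57,0,-85]
    - [-57,0,-120]
    - [-57,0,-155]
    - [-57,0,-180]
    - [-57,0,-195]
    - [-57,0,-195]
  rot:
    - [0,0,0]
    - [0,0,0]
    - [0,0,0]
    - [0,0,0]
    - [0,0,0]
    - [0,0,0]
    - [0,0,0]
    - [0,0,0]
    - [0,0,0]
    - [0,0,0]
    - [0,0,0]
    - [0,0,0]
    - [0,0,0]
    - [0,0,0]

```text
time_s: 8.2
position: [0.5765, -0.0826, 0.3436]
tcp_rot: [[1.0, -0.02, 0.008], [-0.02, -1.0, -0.002], [0.008, 0.002, -1.0]]
force: [-0.0, -0.3, 0.1]
opening: 0.008
```

Run:
```python
from h import *
c=look("wrist","pics/w5.png",(60,260,170,430),3); np.save("c5.npy",c,allow_pickle=True)
s=bot.read_state(); print(s["joint_positions"],s["tcp_rot"])
```

```text
8.2 [ 0.5765 -0.0826  0.3436] 0.00846660548938563 [-0.05 -0.34  0.12]
[-1.91686100e+01  1.89646697e+01  7.68671279e+01  2.79139857e-02
  8.39453820e+01  7.19808570e+01] [[ 9.99790378e-01 -2.01124963e-02  3.83241029e-03]
 [-2.01094979e-02 -9.99797448e-01 -8.19321759e-04]
 [ 3.84811263e-03  7.42082165e-04 -9.99992321e-01]]
```

View pics/w5.png

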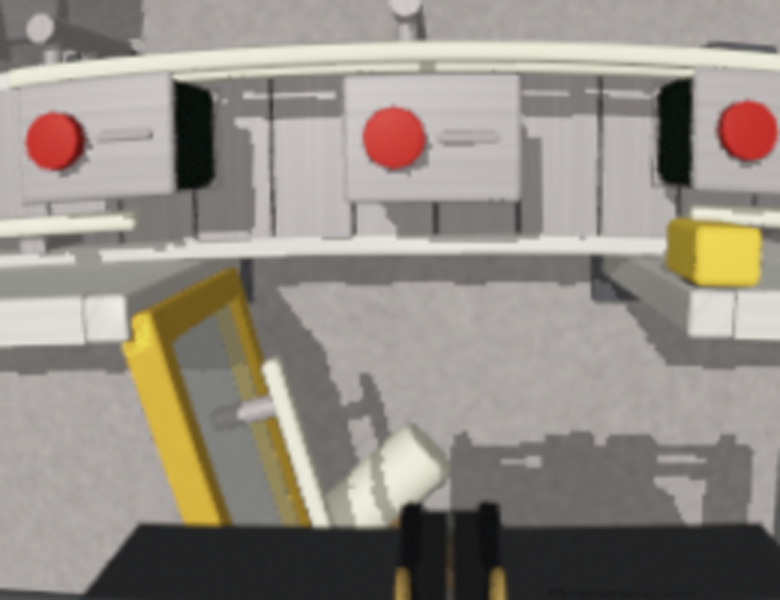

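The tin is square and in line with its neighbours. The caps are at rows ~130-140 and the tin's near edge is level with theirs at ~199. Next I'll stage outside the door.

Emit:
play_rows:
  fingers: [255,255,255,255,255,255,255,255,255,255,255,255,255,255,255,255,255,255]
  linear:
    - [-15,-15,0]
    - [-30,-30,0]
    - [-46,-45,0]
    - [-61,-60,0]
    - [-76,-75,0]
    - [-91,-89,0]
    - [-106,-104,0]
    - [-122,-119,0]
    - [-137,-134,0]
    - [-152,-149,0]
    - [-152,-149,20]
    - [-152,-149,50]
    - [-152,-149,85]
    - [-152,-149,120]
    - [-152,-149,155]
    - [-152,-149,180]
    - [-152,-149,195]
    - [-152,-149,195]
  rot:
    - [0,0,6]
    - [0,0,12]
    - [0,0,18]
    - [0,0,24]
    - [0,0,30]
    - [0,0,36]
    - [0,0,42]
    - [0,0,48]
    - [0,0,54]
    - [0,0,59]
    - [0,0,59]
    - [0,0,59]
    - [0,0,59]
    - [0,0,59]
    - [0,0,59]
    - [0,0,59]
    - [0,0,59]
    - [0,0,59]

```text
time_s: 10.05
position: [0.4225, 0.0701, 0.1428]
tcp_rot: [[0.497, -0.868, -0.008], [-0.868, -0.497, 0.001], [-0.005, 0.006, -1.0]]
force: [-0.4, -0.3, 0.8]
opening: 0.004
```

Run:
```python
from h import *
c=look("wrist","pics/w6.png",(0,400,0,640),1)
c=look("top","pics/t6.png",(145,295,230,430),4)
s=bot.read_state(); print(s["joint_positions"],s["tcp_rot"])
```

```text
10.05 [0.4225 0.0701 0.1428] 0.003909764802664435 [-0.42 -0.28  0.77]
10.1 [0.4239 0.07   0.1441] 0.008181524173109116 [0.63 0.05 0.46]
[-5.60145132e+00  1.99913151e+01  1.11860630e+02  1.20832676e-02
  4.82441128e+01  1.44554661e+02] [[ 4.97515657e-01 -8.67453422e-01 -1.65315468e-03]
 [-8.67454299e-01 -4.97516770e-01  3.20214048e-04]
 [-1.10024295e-03  1.27472464e-03 -9.99998582e-01]]
```

View pics/w6.png

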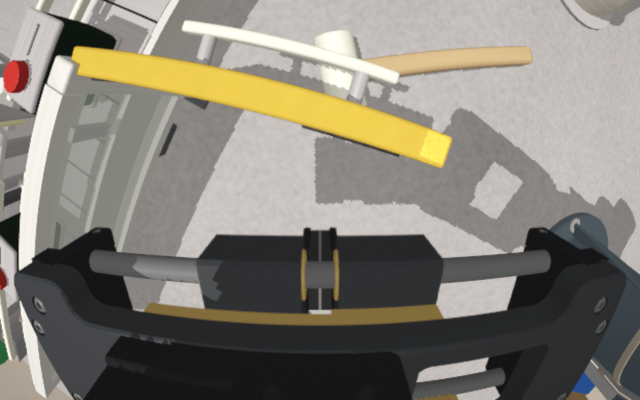

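View pics/t6.png

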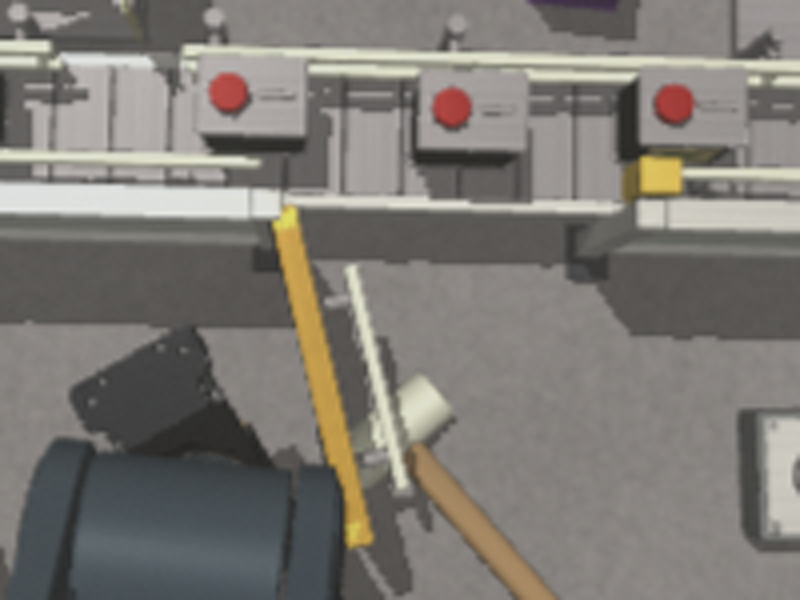

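Run:
```python
from h import *
c=np.load("c5.npy",allow_pickle=True).item()
Z=lambda X,Y:((X+.5)/3-.5+170,(Y+.5)/3-.5+60)
T=lambda X,Y:((X+.5)/4-.5+230,(Y+.5)/4-.5+145)
for n,X,Y,z in [("cL",54,141,.191),("c",394,138,.191),("cR",748,130,.191),("c1",347,76,.18),("c2",519,74,.18),("c3",520,199,.18),("c4",344,199,.18)]: print(n,np.round(at("wrist",*Z(X,Y),z,c)*1000,1))
for n,X,Y,z in [("cL",229,91,.191),("c",452,106,.191),("cR",675,103,.191),("c1",418,70,.18),("c2",527,71,.18),("c3",526,150,.18),("c4",416,149,.18)]: print(n,np.round(at("top",*T(X,Y),z)*1000,1))
```

```text
cL [667.7  70.6 191. ]
c [659.8 -63.1 191. ]
cR [ 663.6 -196.9  191. ]
c1 [684.8 -45.1 180. ]
c2 [ 684.  -110.3  180. ]
c3 [ 635.7 -109.9  180. ]
c4 [637.3 -42.7 180. ]
cL [669.1  69.7 191. ]
c [661.4 -64.5 191. ]
cR [ 664.6 -199.5  191. ]
c1 [685.6 -44.8 180. ]
c2 [ 685.7 -111.6  180. ]
c3 [ 636.8 -110.7  180. ]
c4 [636.8 -43.6 180. ]
```

The top view shows the stray tin still about 5.5 mm short of the line: its cap is at row 106 where ~97 is expected. It was probably leaning onto the upper rail under my mid-height push and settled back upright when I withdrew. I'll push again low on the tin, with the tool tilted and the jaws along x so the body stays clear of the cap and posts. First I raise and re-orient.

Emit:
play_rows:
  fingers: [255,255,255,255,255,255,255,255,255,255,255,255,255,255,255,255,255,255,255,255]
  linear:
    - [0,0,-30]
    - [0,0,-65]
    - [0,0,-100]
    - [0,0,-135]
    - [0,0,-165]
    - [16,-2,-185]
    - [31,-4,-195]
    - [47,-7,-195]
    - [62,-9,-195]
    - [78,-11,-195]
    - [93,-13,-195]
    - [109,-15,-195]
    - [125,-18,-195]
    - [140,-20,-195]
    - [156,-22,-195]
    - [171,-24,-195]
    - [187,-27,-195]
    - [187,-27,-195]
    - [187,-27,-195]
    - [187,-27,-195]
  rot:
    - [0,0,0]
    - [0,0,-7.8]
    - [0,0,-15.7]
    - [0,0,-23.5]
    - [0,0,-31.4]
    - [0,0,-39.2]
    - [0,0,-47.1]
    - [0,0,-54.9]
    - [0,0,-62.8]
    - [0,0,-70.6]
    - [0,0,-78.5]
    - [0,0,-86.3]
    - [0,0,-94.2]
    - [0,0,-102]
    - [0,0,-109.9]
    - [0,0,-117.7]
    - [0,0,-125.6]
    - [0,0,-133.4]
    - [0,0,-141.3]
    - [0,0,-149.1]

```text
time_s: 12.15
position: [0.5421, -0.0791, 0.3418]
tcp_rot: [[0.013, 1.0, 0.002], [1.0, -0.013, -0.001], [-0.001, 0.002, -1.0]]
force: [0.3, -0.0, 0.7]
opening: 0.008
```

Run:
```python
from h import *
s=bot.read_state(); print(s["time_s"],s["position"],s["joint_positions"],s["tcp_rot"])
```

```text
12.15 [ 0.54212671 -0.07909574  0.34176969] [-1.99957237e+01  1.59464649e+01  8.12763136e+01  9.04838131e-03
  8.26575824e+01 -1.92494785e+01] [[ 1.30446297e-02  9.99912883e-01  2.01578196e-03]
 [ 9.99914769e-01 -1.30435116e-02 -5.66837595e-04]
 [-5.40495339e-04  2.02300434e-03 -9.99997808e-01]]
```

Emit:
play_rows:
  fingers: [255,255,255,255,255,255,255,255,255,255,255,255,255,255,255,255]
  linear:
    - [0,10,0]
    - [0,20,0]
    - [-1,30,0]
    - [-1,40,0]
    - [-1,50,0]
    - [-1,58,20]
    - [-1,58,50]
    - [-1,58,80]
    - [-1,58,110]
    - [-1,58,140]
    - [-1,58,165]
    - [-1,58,185]
    - [-1,58,200]
    - [-1,58,206]
    - [-1,58,206]
    - [-1,58,206]
  rot:
    - [-6,0,0]
    - [-12,0,0]
    - [-18,0,0]
    - [-24,0,0]
    - [-30,0,0]
    - [-35,0,0]
    - [-35,0,0]
    - [-35,0,0]
    - [-35,0,0]
    - [-35,0,0]
    - [-35,0,0]
    - [-35,0,0]
    - [-35,0,0]
    - [-35,0,0]
    - [-35,0,0]
    - [-35,0,0]

```text
time_s: 13.75
position: [0.6007, -0.0813, 0.1357]
tcp_rot: [[0.018, 0.818, 0.575], [1.0, -0.015, -0.011], [-0.001, 0.575, -0.818]]
force: [0.3, 0.2, 0.2]
opening: 0.002
```

Run:
```python
from h import *
look("wrist","pics/w7.png",(0,400,0,640),1)
look("scene","pics/s7.png",(145,295,170,370),4)
s=bot.read_state(); print(s["joint_positions"],s["tcp_rot"])
```

```text
13.75 [ 0.6007 -0.0813  0.1357] 0.0023917391840391207 [0.32 0.23 0.24]
13.8 [ 0.6007 -0.0814  0.1359] 0.0030954146631031057 [ 0.05 -0.02 -0.25]
[ -26.27421198   27.28206502  117.83250583   80.59553858   14.34902597
 -101.40448298] [[ 0.01821856  0.8177441   0.57529355]
 [ 0.99983348 -0.01429884 -0.01133811]
 [-0.00104564  0.57540432 -0.81786843]]
```

View pics/w7.png

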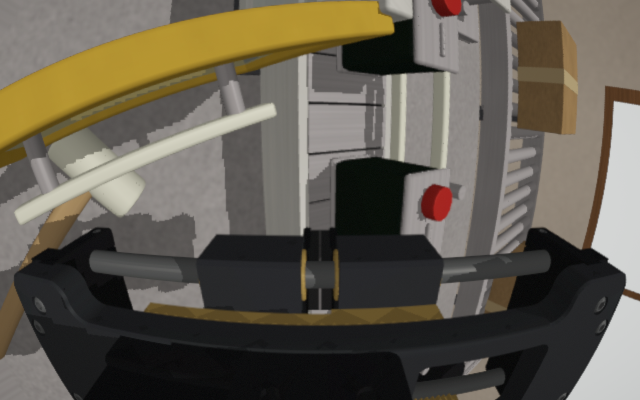

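View pics/s7.png

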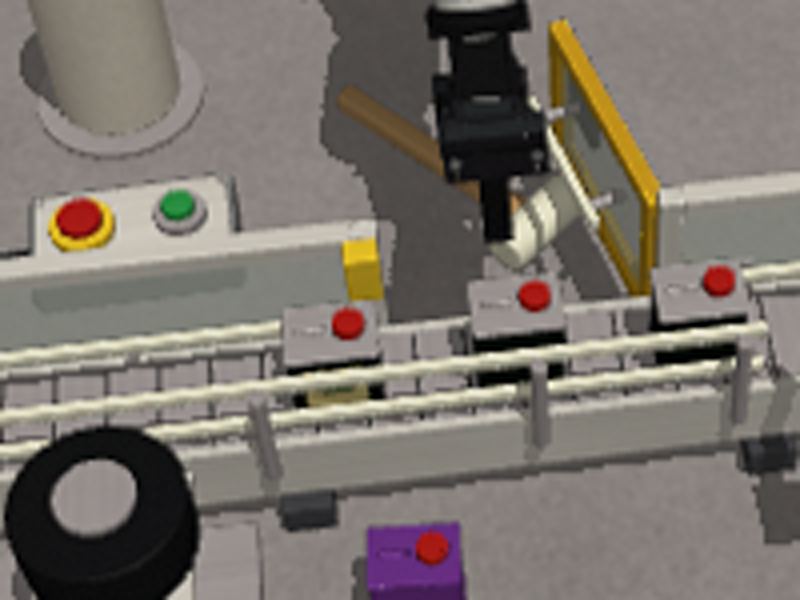

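Emit:
play_rows:
  fingers: [255,255,255,255,255,255,255,255,255,255,255,255,255,255]
  linear:
    - [0,-3.5,4.9]
    - [0,-6.9,9.8]
    - [0,-10.4,14.7]
    - [0,-6.3,17.6]
    - [0,-2.2,20.5]
    - [0,1.9,23.3]
    - [0,5.1,25.6]
    - [0,6.8,26.8]
    - [0,7.6,27.4]
    - [0,8.4,27.9]
    - [0,9.2,28.5]
    - [0,10.1,29.1]
    - [0,10.9,29.7]
    - [0,10.9,29.7]
  rot:
    - [0,0,0]
    - [0,0,0]
    - [0,0,0]
    - [0,0,0]
    - [0,0,0]
    - [0,0,0]
    - [0,0,0]
    - [0,0,0]
    - [0,0,0]
    - [0,0,0]
    - [0,0,0]
    - [0,0,0]
    - [0,0,0]
    - [0,0,0]

```text
time_s: 15.25
position: [0.6261, -0.0815, 0.1166]
tcp_rot: [[0.018, 0.819, 0.574], [1.0, -0.015, -0.011], [-0.0, 0.574, -0.819]]
force: [-0.3, 0.3, 0.2]
opening: 0.004
```

Run:
```python
from h import *
look("wrist","pics/w8.png",(100,300,250,510),3)
look("top","pics/t8.png",(145,225,270,430),5)
s=bot.read_state(); print(s["tcp_rot"])
```

```text
15.25 [ 0.6261 -0.0815  0.1166] 0.004096465793622901 [-0.27  0.28  0.21]
15.3 [ 0.626  -0.0815  0.1166] 0.003818025016382006 [0.08 0.55 0.05]
[[ 1.84591428e-02  8.19055261e-01  5.73417596e-01]
 [ 9.99829615e-01 -1.51313038e-02 -1.05727896e-02]
 [ 1.68568601e-05  5.73515059e-01 -8.19195018e-01]]
```

View pics/w8.png

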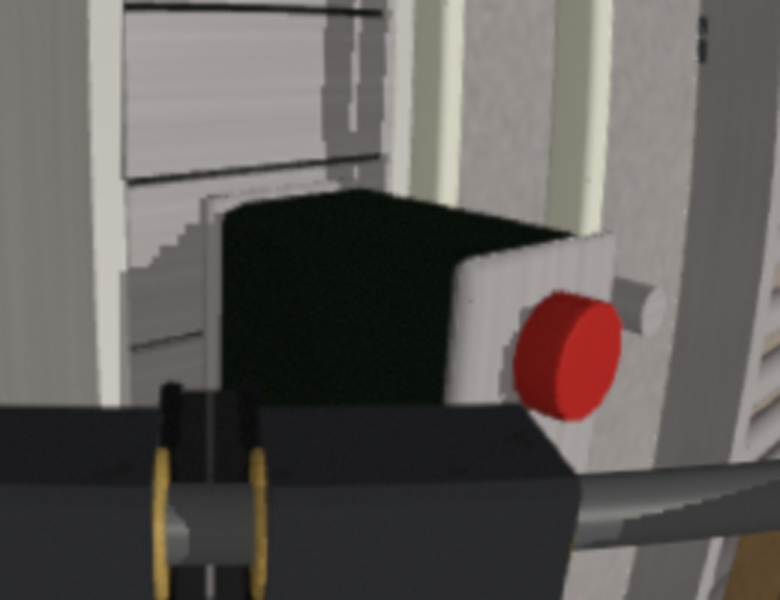

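View pics/t8.png

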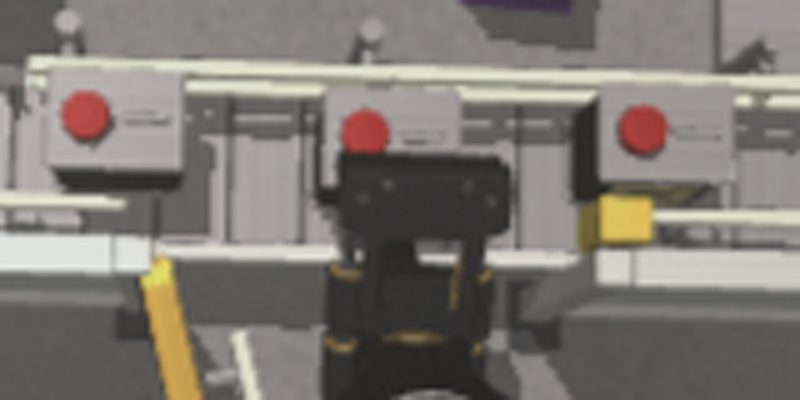

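Emit:
play_rows:
  fingers: [255,255,255,255,255,255]
  linear:
    - [0,0.8,0.6]
    - [0,1.6,1.1]
    - [0,2.5,1.7]
    - [0,3.3,2.3]
    - [0,4.1,2.9]
    - [0,4.1,2.9]
  rot:
    - [0,0,0]
    - [0,0,0]
    - [0,0,0]
    - [0,0,0]
    - [0,0,0]
    - [0,0,0]

```text
time_s: 15.95
position: [0.6312, -0.0816, 0.1166]
tcp_rot: [[0.018, 0.819, 0.574], [1.0, -0.015, -0.011], [-0.0, 0.574, -0.819]]
force: [0.7, 1.2, -0.1]
opening: 0.005
```

Run:
```python
from h import *
look("top","pics/t9.png",(145,225,270,430),5)
look("wrist","pics/w9.png",(100,300,250,510),3)
```

```text
15.95 [ 0.6312 -0.0816  0.1166] 0.00477554810261895 [ 0.71  1.21 -0.06]
16.0 [ 0.6311 -0.0816  0.1166] 0.004785779142302016 [ 0.64 -1.69 -0.42]
```

View pics/t9.png

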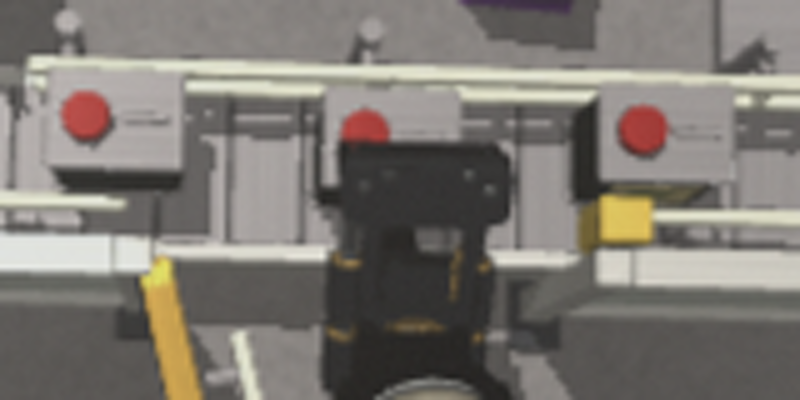

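View pics/w9.png

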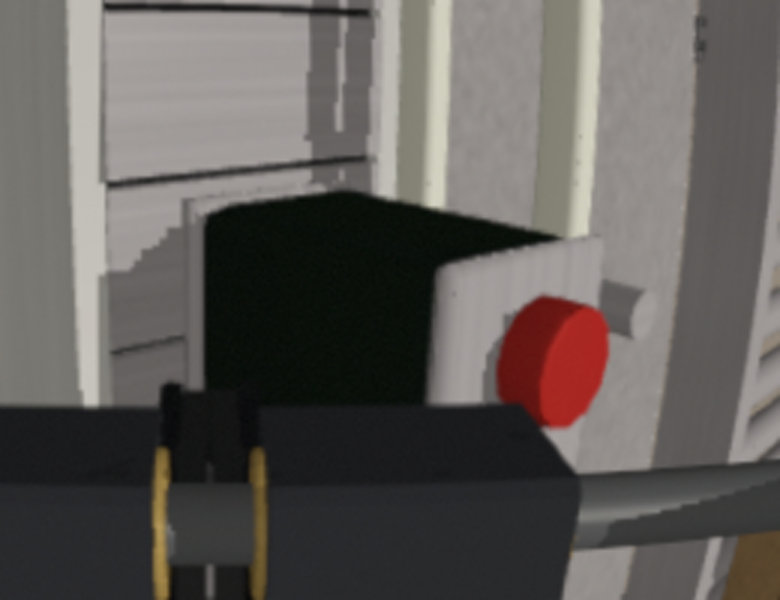

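Emit:
play_rows:
  fingers: [255,255,255,255,255,255]
  linear:
    - [0,0.8,0.6]
    - [0,1.6,1.1]
    - [0,2.5,1.7]
    - [0,3.3,2.3]
    - [0,4.1,2.9]
    - [0,4.1,2.9]
  rot:
    - [0,0,0]
    - [0,0,0]
    - [0,0,0]
    - [0,0,0]
    - [0,0,0]
    - [0,0,0]

```text
time_s: 16.65
position: [0.6362, -0.0817, 0.1166]
tcp_rot: [[0.018, 0.819, 0.574], [1.0, -0.015, -0.011], [-0.0, 0.574, -0.819]]
force: [0.2, 0.7, 0.3]
opening: 0.006
```

Run:
```python
from h import *
look("top","pics/t10.png",(145,225,270,430),5)
```

```text
16.65 [ 0.6362 -0.0817  0.1166] 0.006484380008302813 [0.19 0.66 0.34]
```

View pics/t10.png

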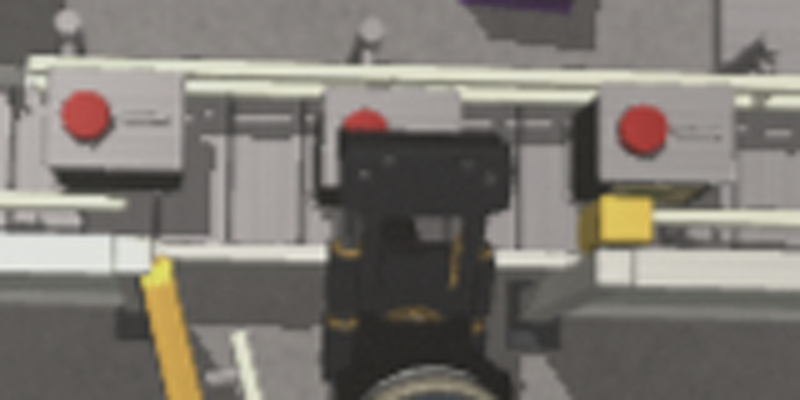

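Emit:
play_rows:
  fingers: [255,255,255,255,255]
  linear:
    - [0,0.8,0.6]
    - [0,1.6,1.1]
    - [0,2.5,1.7]
    - [0,3.3,2.3]
    - [0,3.3,2.3]
  rot:
    - [0,0,0]
    - [0,0,0]
    - [0,0,0]
    - [0,0,0]
    - [0,0,0]

```text
time_s: 17.2
position: [0.6402, -0.0818, 0.1166]
tcp_rot: [[0.018, 0.819, 0.574], [1.0, -0.015, -0.011], [-0.0, 0.574, -0.819]]
force: [1.1, -0.3, -1.0]
opening: 0.005
```

Run:
```python
from h import *
look("top","pics/t11.png",(145,225,270,430),5)
look("scene","pics/s11.png",(185,265,260,390),6)
```

```text
17.2 [ 0.6402 -0.0818  0.1166] 0.00496519358275055 [ 1.11 -0.33 -1.05]
17.25 [ 0.6401 -0.0818  0.1165] 0.005120257073766376 [-0.34  0.09 -0.19]
```

View pics/t11.png

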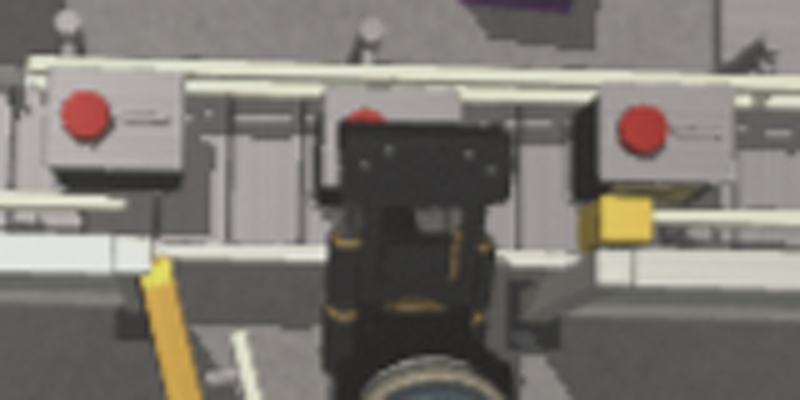

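View pics/s11.png

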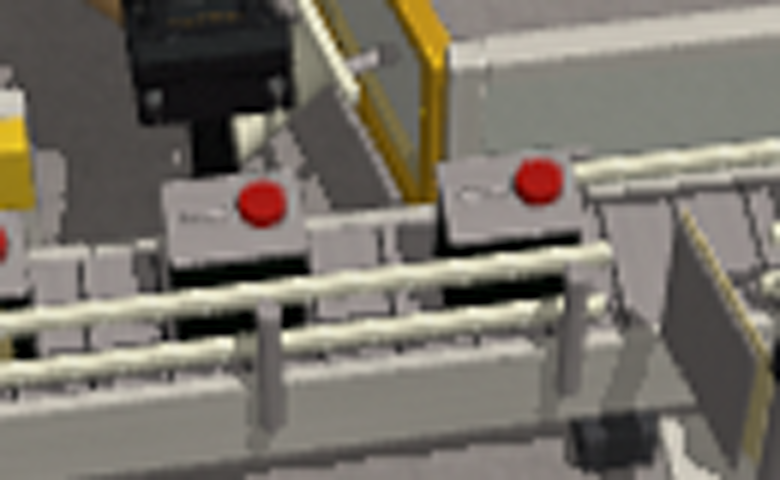

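Run:
```python
import cv2,numpy as np
for f,s,x0,y0 in [("s2",4,170,145),("s7",4,170,145),("s11",6,260,185)]:
    a=cv2.imread(f"pics/{f}.png"); h=cv2.cvtColor(a,cv2.COLOR_BGR2HSV)
    m=((h[...,0]<8)|(h[...,0]>172))&(h[...,1]>170)&(h[...,2]>90)
    n,l,st,ce=cv2.connectedComponentsWithStats(m.astype(np.uint8))
    for i in range(1,n):
        if st[i,4]>100: print(f,np.round((ce[i]+.5)/s-.5+[x0,y0],2),st[i,4]/s/s)
a=[cv2.cvtColor(cv2.imread(f"pics/t{i}.png"),cv2.COLOR_BGR2GRAY).astype(int) for i in (8,9,10,11)]
for b in a: print(b[70:120:3,420].tolist())
```

```text
s2 [189.32 199.32] 77.375
s2 [301.11 214.35] 41.625
s2 [349.36 214.87] 41.125
s2 [256.5  225.61] 44.125
s2 [277.53 281.64] 48.1875
s7 [189.31 199.31] 77.5625
s7 [349.37 214.88] 41.3125
s7 [303.12 218.64] 42.375
s7 [256.5 225.6] 44.125
s7 [277.52 281.65] 48.125
s11 [349.36 214.85] 41.333333333333336
s11 [303.12 218.64] 42.5
[221, 223, 222, 181, 136, 139, 153, 158, 161, 161, 161, 160, 161, 161, 161, 158, 156]
[221, 223, 222, 182, 137, 139, 153, 159, 162, 162, 162, 161, 161, 161, 161, 159, 157]
[221, 223, 222, 181, 137, 139, 154, 159, 162, 162, 161, 161, 161, 162, 161, 158, 157]
[222, 223, 221, 181, 137, 139, 154, 159, 161, 161, 162, 162, 161, 161, 161, 166, 148]
```

Run:
```python
from h import *
T=lambda X,Y:((X+.5)/4-.5+230,(Y+.5)/4-.5+145)
for s,t in [((303.12,218.64),(452,106)),((349.36,214.86),(229,91)),((256.5,225.6),(675,103))]:
    p,e=two(*s,*T(*t)); print(np.round(p*1000,1),e)
# TCP pixel projections
s=bot.read_state(); print(s["position"]); 
look("scene","pics/s12.png",(165,255,230,350),6)
look("wrist","pics/w12.png",(100,400,150,500),2)
for n,b,f in (("scene",(230,165),6),("wrist",(150,100),2)):
  c=get_calibration(n);M=np.array(c["camera_from_world"])
  for P in (s["position"],np.r_[s["position"][:2],.1]):
    q=M[:3,:3]@P+M[:3,3]; F=200/np.tan(np.radians(c["vfov"]/2))
    if n=="wrist": r=np.hypot(q[0],q[1]);t=np.arctan2(r,q[2]);uv=np.array([c["cx"],c["cy"]])+F*t*q[:2]/r
    else: uv=np.array([c["cx"],c["cy"]])+F*q[:2]/q[2]
    print(n,uv,(uv-b)*f)
```

```text
[661.3 -63.5 192. ] 0.0018172087722963214
[669.   70.9 192.4] 0.0024618481806515727
[ 664.7 -198.4  191.6] 0.0019657439916283778
[ 0.64004295 -0.08180585  0.11654601]
17.3 [ 0.64   -0.0818  0.1165] 0.010305889056525555 [-0.15 -0.53 -0.11]
17.35 [ 0.64   -0.0818  0.1165] 0.010275947555061275 [-0.76  1.    0.14]
scene [296.42030836 228.72481583] [398.52185014 382.34889499]
scene [296.59849393 231.87981398] [399.59096357 401.2788839 ]
wrist [318.93511481 227.19423073] [337.87022962 254.38846146]
wrist [305.55741337 220.23868659] [311.11482675 240.47737318]
```

View pics/s12.png

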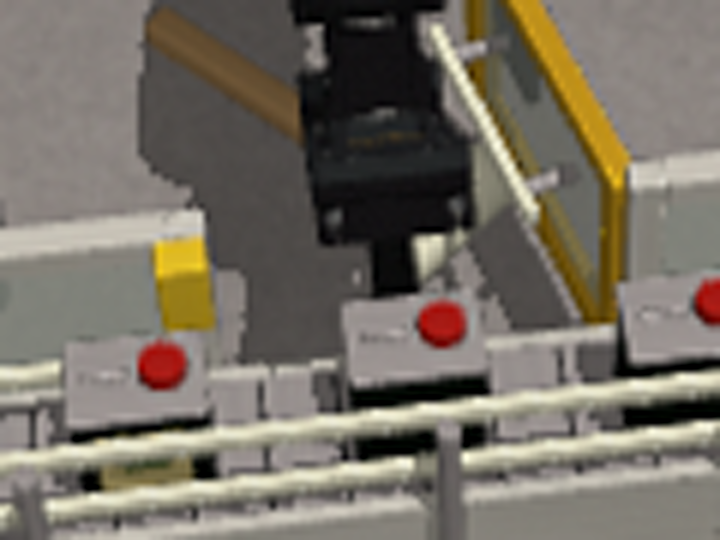

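View pics/w12.png

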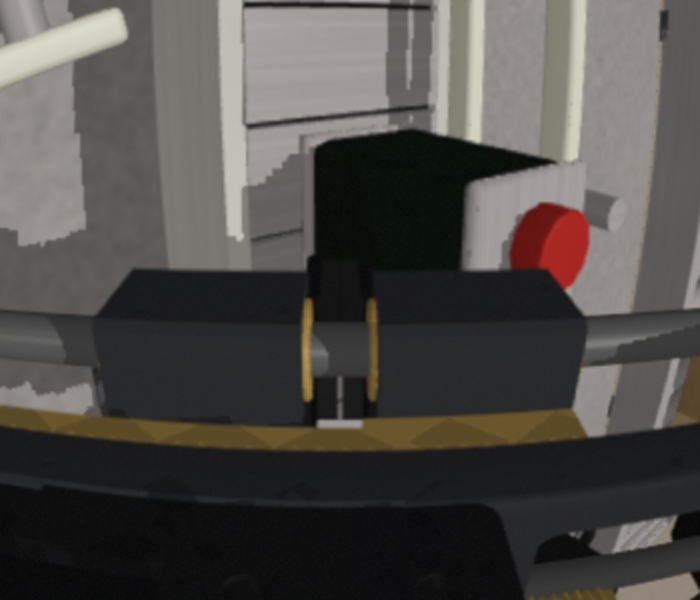

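Emit:
play_rows:
  fingers: [255,255,255,255]
  linear:
    - [0,0.8,0.6]
    - [0,1.6,1.1]
    - [0,2.5,1.7]
    - [0,2.5,1.7]
  rot:
    - [0,0,0]
    - [0,0,0]
    - [0,0,0]
    - [0,0,0]

```text
time_s: 17.8
position: [0.6433, -0.0819, 0.1166]
tcp_rot: [[0.018, 0.819, 0.574], [1.0, -0.015, -0.011], [-0.0, 0.574, -0.819]]
force: [-0.0, -0.5, -0.6]
opening: 0.007
```

```bash
cat >> h.py <<'E'
def caps(n="scene"):
    s=bot.read_state(); print(s["time_s"],np.round(s["position"],4),np.round(s["force"],2))
    a=capture(n); h=cv2.cvtColor(cv2.resize(a,None,fx=4,fy=4,interpolation=cv2.INTER_CUBIC),cv2.COLOR_RGB2HSV)
    m=((h[...,0]<8)|(h[...,0]>172))&(h[...,1]>170)&(h[...,2]>90)
    k,l,st,ce=cv2.connectedComponentsWithStats(m.astype(np.uint8))
    print([ (np.round((ce[i]+.5)/4-.5,2).tolist(),round(st[i,4]/16,1)) for i in range(1,k) if 300<st[i,4]<900 and 190<ce[i,1]/4<240 and 230<ce[i,0]/4<370])
E
python3 -c "
from h import *
caps()"
```

```text
17.8 [ 0.6433 -0.0819  0.1166] [-0.01 -0.48 -0.62]
[([349.36, 214.87], np.float64(41.1)), ([303.12, 218.65], np.float64(42.3)), ([256.51, 225.6], np.float64(44.1))]
```

Run:
```python
from h import *
look("wrist","pics/w13.png",(180,300,240,400),5)
s=bot.read_state(); c=get_calibration("wrist");M=np.array(c["camera_from_world"]);F=200/np.tan(np.radians(c["vfov"]/2))
def pr(P):
    q=M[:3,:3]@P+M[:3,3]; r=np.hypot(q[0],q[1]);t=np.arctan2(r,q[2]);return (np.array([c["cx"],c["cy"]])+F*t*q[:2]/r-[240,180])*5
R=np.array(s["tcp_rot"])
for d in (0,-10,-20,-30,-40):
  for y in (-15,-10,0,10,15): print(d,y,np.round(pr(s["position"]+R@np.array([9.5,y,d])/1000)))
Z=lambda X,Y:(X/2+150,Y/2+100)
print(at("wrist",305/2+150,140/2+100,.1),at("wrist",303/2+150,250/2+100,.1))
```

```text
17.85 [ 0.6432 -0.0819  0.1166] 0.00674023984556652 [ 0.67 -0.04  0.86]
0 -15 [280. 168.]
0 -10 [318. 168.]
0 0 [394. 168.]
0 10 [470. 168.]
0 15 [508. 168.]
-10 -15 [274. 194.]
-10 -10 [314. 194.]
-10 0 [394. 194.]
-10 10 [474. 194.]
-10 15 [514. 194.]
-20 -15 [268. 222.]
-20 -10 [310. 223.]
-20 0 [394. 223.]
-20 10 [478. 222.]
-20 15 [520. 222.]
-30 -15 [261. 254.]
-30 -10 [305. 254.]
-30 0 [394. 254.]
-30 10 [482. 254.]
-30 15 [526. 253.]
-40 -15 [254. 288.]
-40 -10 [300. 289.]
-40 0 [394. 289.]
-40 10 [487. 289.]
-40 15 [533. 288.]
[ 0.64198854 -0.04556093  0.1       ] [ 0.63970059 -0.08470943  0.1       ]
```

View pics/w13.png

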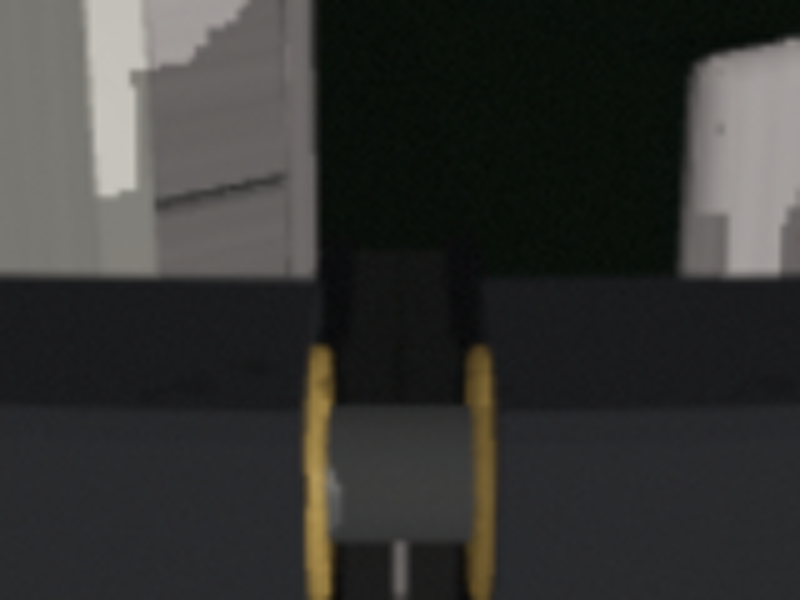

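Run:
```python
import cv2,numpy as np
a=cv2.imread("pics/w13.png").astype(float)
cv2.imwrite("pics/w13b.png",np.clip(a*6,0,255).astype(np.uint8))
```

```text
(no output)
```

View pics/w13b.png

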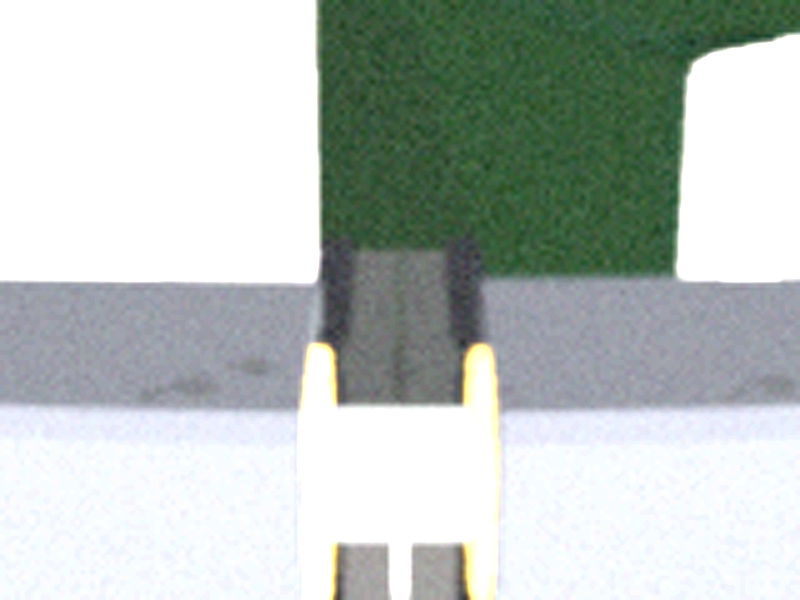

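Run:
```python
from h import *
c=get_calibration("scene");M=np.array(c["camera_from_world"]);F=200/np.tan(np.radians(c["vfov"]/2))
def pr(P):
    q=M[:3,:3]@np.array(P)+M[:3,3]; return np.round((np.array([c["cx"],c["cy"]])+F*q[:2]/q[2]-[170,145]+.5)*4-.5)
P=np.array([.5754,-.083,.1455])
for z in (0,.01,.02,.03):
  for x in (-.0095,0,.0095): print(z,x,[pr(P+[x,y,z]).tolist() for y in (-.022,.022)])
a=cv2.imread("pics/s2.png"); cv2.imwrite("pics/s2z.png",np.clip(cv2.resize(a[130:260,420:600],None,fx=4,fy=4).astype(float)*1.6,0,255).astype(np.uint8))
```

```text
0 -0.0095 [[464.0, 241.0], [520.0, 234.0]]
0 0 [[465.0, 250.0], [522.0, 243.0]]
0 0.0095 [[466.0, 260.0], [524.0, 253.0]]
0.01 -0.0095 [[463.0, 232.0], [520.0, 226.0]]
0.01 0 [[464.0, 242.0], [522.0, 235.0]]
0.01 0.0095 [[466.0, 252.0], [523.0, 245.0]]
0.02 -0.0095 [[462.0, 224.0], [520.0, 217.0]]
0.02 0 [[464.0, 234.0], [521.0, 227.0]]
0.02 0.0095 [[465.0, 244.0], [523.0, 237.0]]
0.03 -0.0095 [[462.0, 216.0], [519.0, 209.0]]
0.03 0 [[463.0, 226.0], [521.0, 219.0]]
0.03 0.0095 [[464.0, 235.0], [523.0, 228.0]]
```

View pics/s2z.png

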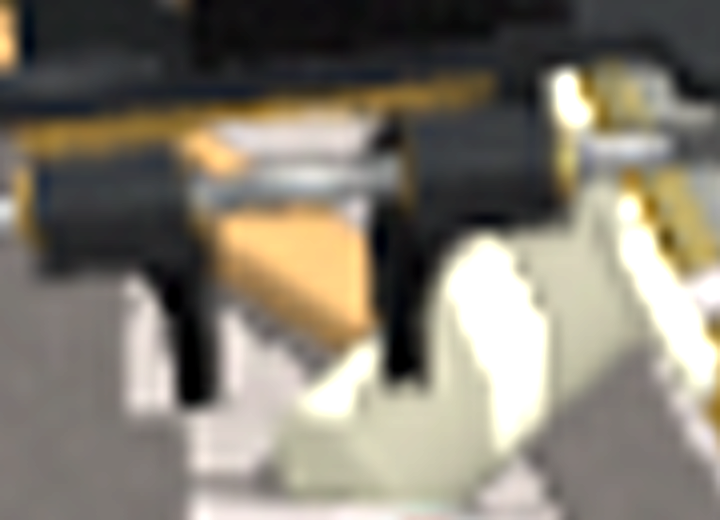

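The contrast-stretched view, and my projections of the TCP in two cameras, suggest the real fingertips end roughly 29 mm short of the reported TCP. That fits both findings: the first push was really at the tin's top rim, and there is no contact now at TCP x 643. I'll go 6 mm lower and advance slowly.

Emit:
play_rows:
  fingers: [255,255,255,255,255,255,255]
  linear:
    - [0,-5.9,3.2]
    - [0,-3.4,4.9]
    - [0,-2.6,5.5]
    - [0,-1.8,6.0]
    - [0,-1.0,6.6]
    - [0,-0.2,7.2]
    - [0,-0.2,7.2]
  rot:
    - [0,0,0]
    - [0,0,0]
    - [0,0,0]
    - [0,0,0]
    - [0,0,0]
    - [0,0,0]
    - [0,0,0]

```text
time_s: 18.6
position: [0.6472, -0.0819, 0.1107]
tcp_rot: [[0.018, 0.819, 0.574], [1.0, -0.015, -0.011], [-0.0, 0.574, -0.819]]
force: [-0.6, 0.7, -0.1]
opening: 0.006
```

```bash
python3 -c "
from h import *
caps()"
```

```text
18.6 [ 0.6472 -0.0819  0.1107] [-0.61  0.67 -0.07]
[([349.37, 214.86], np.float64(41.2)), ([303.28, 219.1], np.float64(42.2)), ([256.51, 225.61], np.float64(44.1))]
```

It made contact and the tin is sliding (cap row 218.65 → 219.1). Continuing.

Emit:
play_rows:
  fingers: [255,255,255,255,255]
  linear:
    - [0,0.8,0.6]
    - [0,1.6,1.1]
    - [0,2.5,1.7]
    - [0,2.9,2.0]
    - [0,2.9,2.0]
  rot:
    - [0,0,0]
    - [0,0,0]
    - [0,0,0]
    - [0,0,0]
    - [0,0,0]

```text
time_s: 19.15
position: [0.6507, -0.082, 0.1106]
tcp_rot: [[0.018, 0.819, 0.574], [1.0, -0.015, -0.011], [0.0, 0.574, -0.819]]
force: [-0.4, -1.0, 0.4]
opening: 0.005
```

```bash
python3 -c "
from h import *
caps()"
```

```text
19.15 [ 0.6507 -0.082   0.1106] [-0.43 -1.04  0.35]
[([349.36, 214.86], np.float64(41.2)), ([303.54, 220.01], np.float64(43.9)), ([256.51, 225.6], np.float64(44.0))]
```

Emit:
play_rows:
  fingers: [255,255,255,255]
  linear:
    - [0,0.4,0.3]
    - [0,0.8,0.6]
    - [0,1.2,0.9]
    - [0,1.2,0.9]
  rot:
    - [0,0,0]
    - [0,0,0]
    - [0,0,0]
    - [0,0,0]

```text
time_s: 19.6
position: [0.6513, -0.0818, 0.1105]
tcp_rot: [[0.019, 0.819, 0.573], [1.0, -0.015, -0.011], [0.0, 0.573, -0.82]]
force: [-4.5, 0.3, 4.0]
opening: 0.005
```

```bash
python3 -c "
from h import *
caps()"
```

```text
19.6 [ 0.6513 -0.0818  0.1105] [-4.46  0.29  3.98]
[([349.37, 214.86], np.float64(41.1)), ([303.55, 220.25], np.float64(42.2)), ([256.51, 225.6], np.float64(44.1))]
```

Emit:
play_rows:
  fingers: [255,255,255,255,255,255,255,255]
  linear:
    - [0,-0.5,-0.4]
    - [0,-1.2,-0.9]
    - [0,-3,-2]
    - [0,-7,-5]
    - [0,-14,-10]
    - [0,-25,-17]
    - [0,-36,-25]
    - [0,-36,-25]
  rot:
    - [0,0,0]
    - [0,0,0]
    - [0,0,0]
    - [0,0,0]
    - [0,0,0]
    - [0,0,0]
    - [0,0,0]
    - [0,0,0]

```text
time_s: 20.45
position: [0.6067, -0.0809, 0.1098]
tcp_rot: [[0.02, 0.82, 0.572], [1.0, -0.017, -0.01], [0.001, 0.572, -0.82]]
force: [-0.4, 0.0, 0.0]
opening: 0.01
```

Run:
```python
from h import *
caps()
look("top","pics/t14.png",(145,225,270,430),5)
```

```text
20.45 [ 0.6067 -0.0809  0.1098] [-0.4   0.01  0.04]
[([349.37, 214.86], np.float64(41.2)), ([303.57, 220.32], np.float64(41.3)), ([256.51, 225.6], np.float64(44.0))]
20.5 [ 0.608  -0.0813  0.1102] 0.00716819438751426 [0.75 1.   0.27]
```

View pics/t14.png

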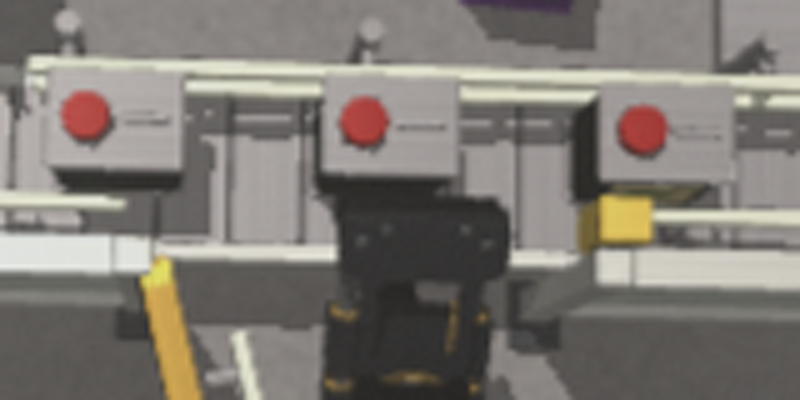

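The tin is now in line: cap row 121 against 115 and 129 for its neighbours, and the edges are level. Rising and going round to the door's outer side.

Emit:
play_rows:
  fingers: [255,255,255,255,255,255,255,255,255,255,255,255,255,255,255,255]
  linear:
    - [0,17,-25]
    - [0,40,-57]
    - [0,63,-90]
    - [0,86,-123]
    - [0,109,-156]
    - [0,129,-185]
    - [18,110,-198]
    - [37,91,-211]
    - [55,72,-224]
    - [73,54,-237]
    - [91,35,-251]
    - [110,16,-264]
    - [128,-3,-277]
    - [146,-22,-290]
    - [146,-22,-290]
    - [146,-22,-290]
  rot:
    - [0,0,0]
    - [0,0,0]
    - [0,0,0]
    - [0,0,0]
    - [0,0,0]
    - [0,0,0]
    - [5,0,0]
    - [10,0,0]
    - [15,0,0]
    - [20,0,0]
    - [25,0,0]
    - [30,0,0]
    - [35,0,0]
    - [35,0,0]
    - [35,0,0]
    - [35,0,0]

```text
time_s: 22.15
position: [0.4272, 0.0682, 0.3358]
tcp_rot: [[0.018, 1.0, 0.002], [1.0, -0.018, -0.001], [-0.001, 0.002, -1.0]]
force: [0.5, 0.9, 0.3]
opening: 0.006
```

Run:
```python
from h import *
s=bot.read_state(); print(s["time_s"],s["position"],s["joint_positions"],s["tcp_rot"])
```

```text
22.15 [0.42720375 0.06823038 0.33582833] [-5.74680252e+00  5.43288868e+00  9.58241705e+01 -5.84751006e-02
  7.86297933e+01 -4.71534297e+00] [[ 0.01780229  0.99983979  0.00186478]
 [ 0.99984085 -0.01780008 -0.00119328]
 [-0.00115989  0.00188573 -0.99999755]]
```

Emit:
play_rows:
  fingers: [255,255,255,255,255,255,255,255]
  linear:
    - [0,0,30]
    - [0,0,65]
    - [0,0,100]
    - [0,0,135]
    - [0,0,165]
    - [0,0,185]
    - [0,0,196]
    - [0,0,196]
  rot:
    - [0,0,-3]
    - [0,0,-6]
    - [0,0,-9]
    - [0,0,-12]
    - [0,0,-14.5]
    - [0,0,-14.5]
    - [0,0,-14.5]
    - [0,0,-14.5]

```text
time_s: 22.95
position: [0.4267, 0.0674, 0.1379]
tcp_rot: [[-0.231, 0.973, -0.003], [0.973, 0.231, -0.0], [0.0, -0.003, -1.0]]
force: [0.3, 0.3, 0.2]
opening: 0.007
```

```bash
cat > door.py <<'E'
from h import *
O=np.array([597.2,-67.2]);yw=-.018;A=np.array([[np.cos(yw),-np.sin(yw)],[np.sin(yw),np.cos(yw)]])
def tcp(a,off,r=160):
    d=np.array([-np.sin(a),-np.cos(a)]);n=np.array([np.cos(a),-np.sin(a)])
    return O+A@(np.array([0,105])+r*d-off*n)
def yaw(a): return np.degrees(yw-a)+180
def rows(sched):
    s=bot.read_state();p=np.array(s["position"])*1000;R=np.array(s["tcp_rot"]);y0=np.degrees(np.arctan2(R[1,0],R[0,0]))
    print("t",s["time_s"],p,y0)
    for a,off in sched:
        q=tcp(a,off);t=R.T@np.r_[q-p[:2],0]
        print(f"a={a:.2f} [{t[0]:.0f}, {t[1]:.0f}, {t[2]:.1f}] rot {-((yaw(a)-y0+180)%360-180):.1f}")
E
python3 - <<'E'
from door import *
rows([(1.316,60),(1.316,40),(1.316,28),(1.30,20),(1.25,19),(1.2,19)]+[(a,19) for a in np.arange(1.1,-.01,-.1)])
look("wrist","pics/w15.png",(0,400,0,640),1)
E
```

```text
t 22.95 [426.70253897  67.42337712 137.90288092] 103.36821702698282
a=1.32 [-9, 1, -0.0] rot -0.2
a=1.32 [-29, 1, -0.0] rot -0.2
a=1.32 [-41, 1, -0.0] rot -0.2
a=1.30 [-52, 1, -0.0] rot -1.1
a=1.25 [-61, -0, -0.0] rot -4.0
a=1.20 [-69, -0, -0.0] rot -6.8
a=1.10 [-85, 1, -0.0] rot -12.6
a=1.00 [-101, 3, -0.0] rot -18.3
a=0.90 [-117, 7, -0.1] rot -24.0
a=0.80 [-132, 13, -0.1] rot -29.8
a=0.70 [-146, 20, -0.1] rot -35.5
a=0.60 [-160, 28, -0.1] rot -41.2
a=0.50 [-173, 38, -0.2] rot -47.0
a=0.40 [-184, 49, -0.2] rot -52.7
a=0.30 [-195, 61, -0.2] rot -58.4
a=0.20 [-204, 74, -0.3] rot -64.1
a=0.10 [-212, 88, -0.3] rot -69.9
a=-0.00 [-219, 103, -0.4] rot -75.6
22.95 [0.4267 0.0674 0.1379] 0.0065347232728336395 [0.26 0.28 0.18]
```

View pics/w15.png

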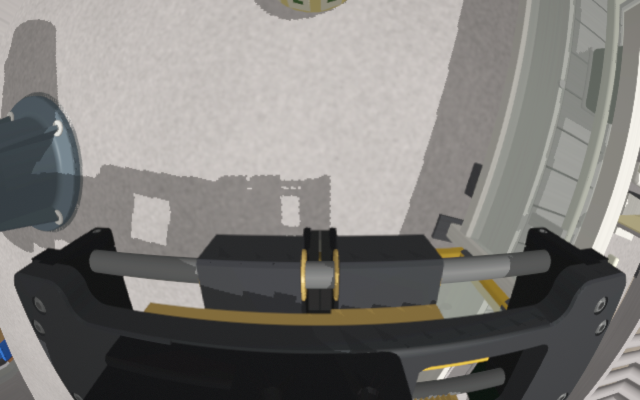

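Emit:
play_rows:
  fingers: [255,255,255,255,255,255,255,255,255,255,255,255,255,255,255,255,255,255]
  linear:
    - [-10,1,-4]
    - [-29,1,-4]
    - [-41,1,-4]
    - [-48,1,-4]
    - [-54,1,-4]
    - [-61,0,-4]
    - [-69,0,-4]
    - [-77,0,-4]
    - [-85,1,-4]
    - [-101,3,-4]
    - [-117,7,-4]
    - [-132,13,-4]
    - [-146,20,-4]
    - [-160,28,-4]
    - [-173,38,-4]
    - [-184,49,-4]
    - [-195,61,-4]
    - [-195,61,-4]
  rot:
    - [0,0,0]
    - [0,0,0]
    - [0,0,-0.2]
    - [0,0,-0.6]
    - [0,0,-1.1]
    - [0,0,-4]
    - [0,0,-6.8]
    - [0,0,-9.7]
    - [0,0,-12.6]
    - [0,0,-18.3]
    - [0,0,-24]
    - [0,0,-29.8]
    - [0,0,-35.5]
    - [0,0,-41.2]
    - [0,0,-47]
    - [0,0,-52.7]
    - [0,0,-58.4]
    - [0,0,-58.4]

```text
time_s: 24.8
position: [0.533, -0.1086, 0.1434]
tcp_rot: [[-0.95, 0.312, 0.002], [0.312, 0.95, -0.001], [-0.002, -0.0, -1.0]]
force: [0.5, 0.6, -0.1]
opening: 0.007
```

Run:
```python
from door import *
rows([(a,19) for a in (.3,.25,.2,.15,.1,.05,.02,0)]+[(0,18),(0,17),(0,16)])
look("top","pics/t16.png",(145,295,230,430),4)
look("scene","pics/s16.png",(145,295,200,400),4)
```

```text
t 24.8 [ 532.95626647 -108.55258036  143.42319664] 161.82628913309173
a=0.30 [2, -0, -0.0] rot 0.0
a=0.25 [-6, -1, 0.0] rot -2.8
a=0.20 [-14, -1, 0.0] rot -5.7
a=0.15 [-22, -1, 0.1] rot -8.5
a=0.10 [-30, -1, 0.1] rot -11.4
a=0.05 [-38, -0, 0.1] rot -14.3
a=0.02 [-43, 1, 0.1] rot -16.0
a=0.00 [-46, 1, 0.1] rot -17.1
a=0.00 [-47, 1, 0.1] rot -17.1
a=0.00 [-48, 2, 0.1] rot -17.1
a=0.00 [-49, 2, 0.1] rot -17.1
24.8 [ 0.533  -0.1086  0.1434] 0.0073565167574241785 [ 0.47  0.57 -0.14]
24.85 [ 0.5316 -0.1077  0.1432] 0.007616072154177548 [-0.67 -0.72 -0.03]
```

View pics/t16.png

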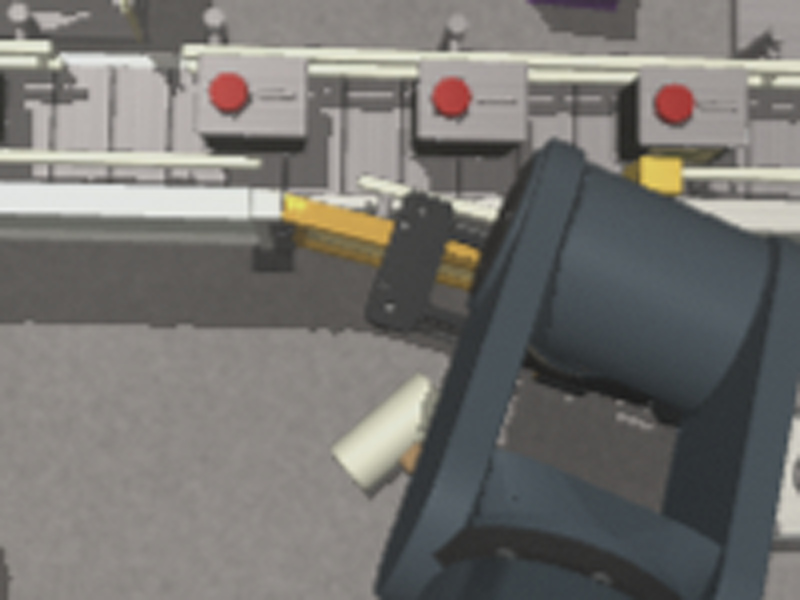

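View pics/s16.png

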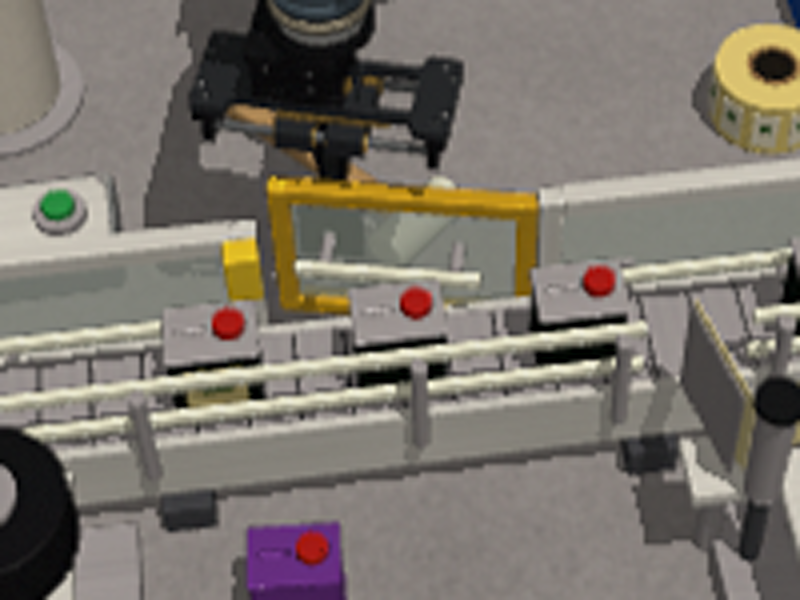

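Emit:
play_rows:
  fingers: [255,255,255,255,255,255,255,255,255,255,255]
  linear:
    - [-6,-1,0]
    - [-14,-1,0]
    - [-22,-1,0]
    - [-28,-1,0]
    - [-33,-1,0]
    - [-37,0,0]
    - [-40,0,0]
    - [-43,1,0]
    - [-45,1,0]
    - [-46,1,0]
    - [-46,1,0]
  rot:
    - [0,0,-2.8]
    - [0,0,-5.7]
    - [0,0,-8.5]
    - [0,0,-10.7]
    - [0,0,-12.5]
    - [0,0,-13.9]
    - [0,0,-15]
    - [0,0,-16]
    - [0,0,-16.7]
    - [0,0,-17.1]
    - [0,0,-17.1]

```text
time_s: 26.0
position: [0.574, -0.12, 0.1431]
tcp_rot: [[-1.0, 0.018, -0.003], [0.018, 1.0, 0.001], [0.003, 0.001, -1.0]]
force: [-4.4, 2.0, 1.6]
opening: 0.005
```

Run:
```python
from door import *
rows([(0,19),(0,17)])
look("top","pics/t17.png",(145,245,270,430),5)
look("scene","pics/s17.png",(165,265,230,360),6)
```

```text
t 26.0 [ 574.01991731 -120.03257798  143.12917476] 178.95204324154085
a=0.00 [-3, -2, -0.0] rot -0.0
a=0.00 [-5, -2, -0.0] rot -0.0
26.0 [ 0.574  -0.12    0.1431] 0.004712605276229526 [-4.39  2.    1.63]
26.05 [ 0.5741 -0.12    0.1431] 0.007742091161838491 [-4.83  1.37  2.81]
```

View pics/t17.png

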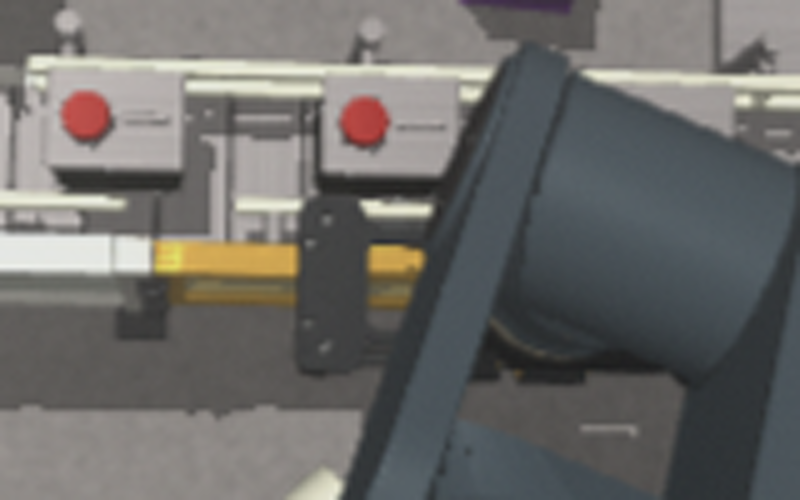

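View pics/s17.png

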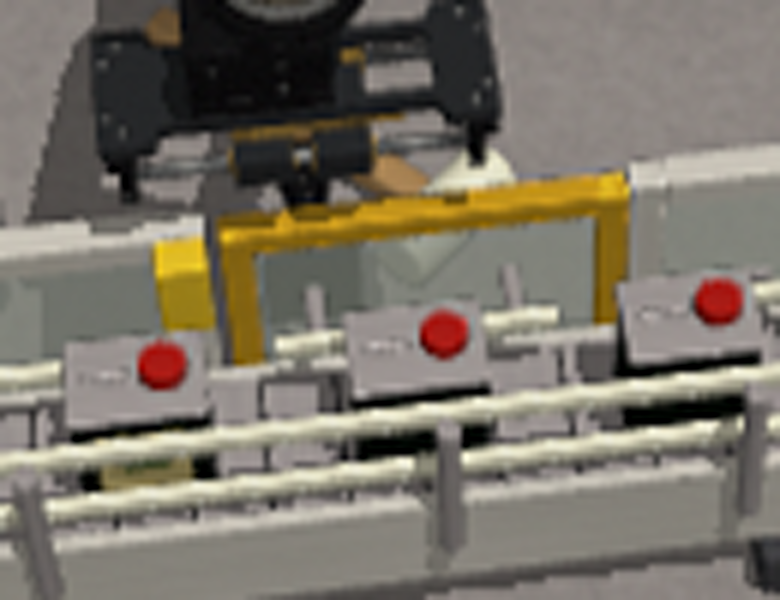

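Emit:
play_rows:
  fingers: [255,255,255,255]
  linear:
    - [-1,0,0]
    - [-2,0,0]
    - [-2,0,0]
    - [-2,0,0]
  rot:
    - [0,0,0]
    - [0,0,0]
    - [0,0,0]
    - [0,0,0]

```text
time_s: 26.5
position: [0.574, -0.12, 0.1431]
tcp_rot: [[-1.0, 0.018, -0.007], [0.018, 1.0, 0.001], [0.007, 0.001, -1.0]]
force: [-9.4, 1.3, 5.0]
opening: 0.008
```

Emit:
play_rows:
  fingers: [255,255,255,255,255,255,255,255,255,255,255,255,255]
  linear:
    - [1,0,0]
    - [5,0,0]
    - [20,0,0]
    - [40,0,-5]
    - [55,0,-20]
    - [60,0,-50]
    - [60,0,-85]
    - [60,0,-120]
    - [60,0,-150]
    - [60,0,-165]
    - [60,0,-170]
    - [60,0,-170]
    - [60,0,-170]
  rot:
    - [0,0,0]
    - [0,0,0]
    - [0,0,0]
    - [0,0,0]
    - [0,0,0]
    - [0,0,0]
    - [0,0,0]
    - [0,0,0]
    - [0,0,0]
    - [0,0,0]
    - [0,0,0]
    - [0,0,0]
    - [0,0,0]

```text
time_s: 27.8
position: [0.5171, -0.1196, 0.3123]
tcp_rot: [[-1.0, 0.019, -0.001], [0.019, 1.0, 0.0], [0.001, 0.0, -1.0]]
force: [0.0, -0.2, 0.2]
opening: 0.003
```

Run:
```python
from h import *
caps()
look("scene","pics/s18.png",(165,265,230,360),6)
look("top","pics/t18.png",(145,245,270,430),5)
s=bot.read_state(); print(s["joint_positions"],s["tcp_rot"])
```

```text
27.8 [ 0.5171 -0.1196  0.3123] [ 0.02 -0.25  0.23]
[([349.37, 214.86], np.float64(41.2)), ([303.57, 220.32], np.float64(41.3)), ([256.51, 225.6], np.float64(44.1))]
27.85 [ 0.5168 -0.1195  0.312 ] 0.006199478225614931 [-0.06  0.3   0.18]
27.9 [ 0.5168 -0.1194  0.3119] 0.008353848105445172 [ 0.09  0.37 -0.42]
[-2.50909204e+01  1.57714719e+01  8.61724359e+01  1.32403362e-03
  7.81847509e+01 -1.14028815e+02] [[-9.99826036e-01  1.85418804e-02 -2.02402872e-03]
 [ 1.85399412e-02  9.99827647e-01  9.72709210e-04]
 [ 2.04171574e-03  9.35014620e-04 -9.99997479e-01]]
```

View pics/s18.png

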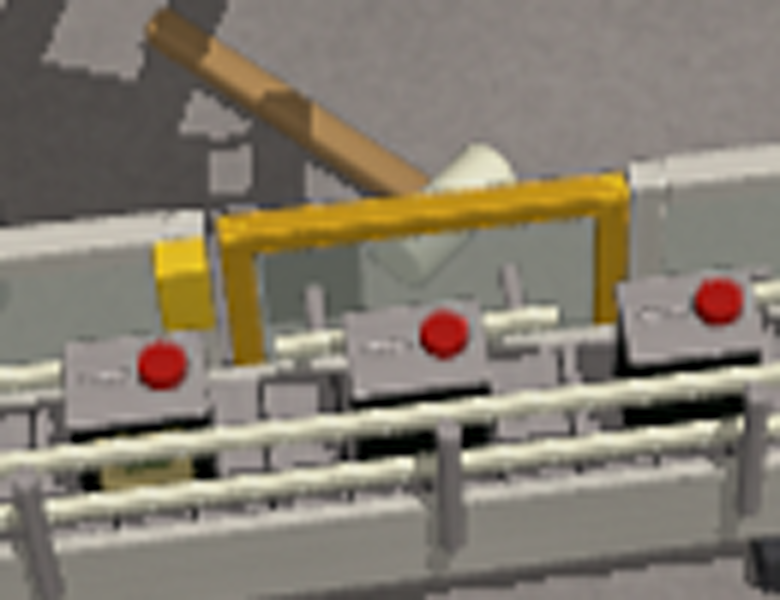

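View pics/t18.png

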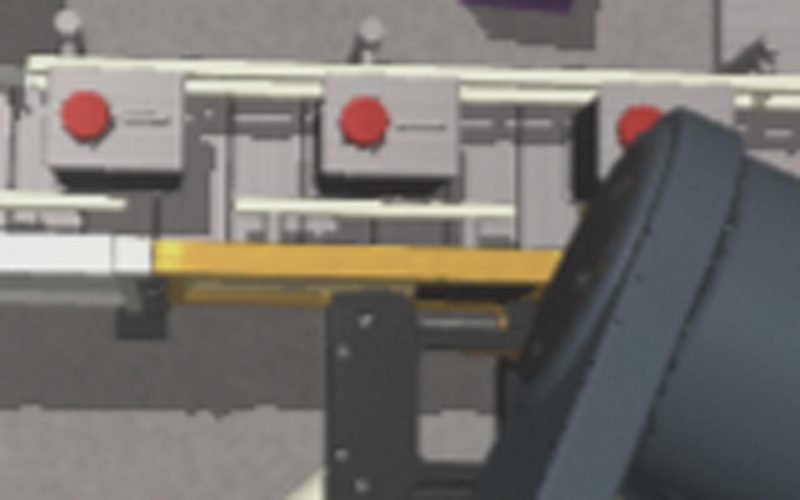

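The door is shut against its stop (no motion under 9 N) and the tin is unchanged. Next is the button; first I check the paper-roll clearance.

Run:
```python
from h import *
for u,v in ((180,170),(222,166),(200,183)): print(at("scene",u,v,0)*1000)
# roll top ellipse in scene0 around (187,127) ; top0 axle (488,354)
p,e=two(187,116,488,354); print(p,e)
a=cv2.imread("pics/scene0.png"); 
look("scene","pics/s19.png",(90,240,90,290),4)
```

```text
[ 230.31721436 -459.48743582    0.        ]
[ 233.87148109 -308.05825763    0.        ]
[ 304.75006444 -388.30658722    0.        ]
[ 0.25334402 -0.37455626  0.26307592] 0.014715558503040576
27.95 [ 0.5168 -0.1194  0.312 ] 0.005560818987755757 [-0.23 -0.01 -0.55]
```

View pics/s19.png

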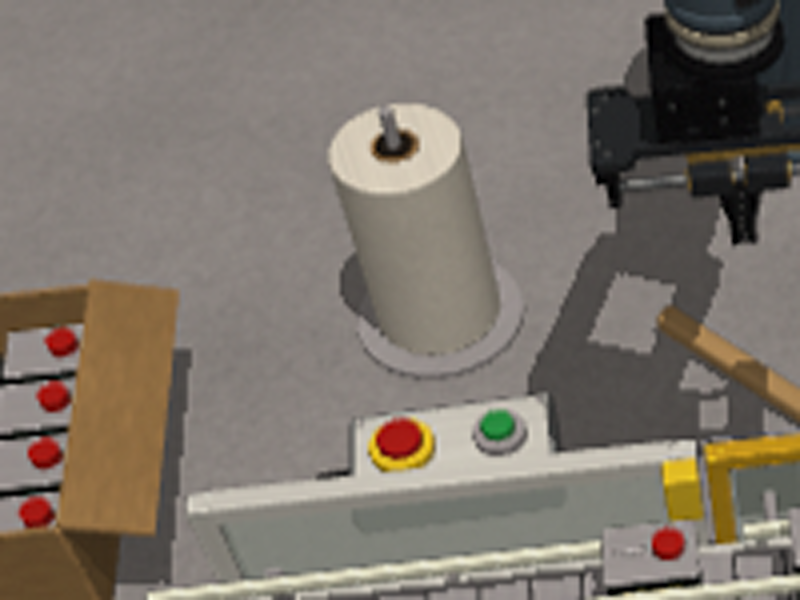

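Emit:
play_rows:
  fingers: [255,255,255,255,255,255,255,255,255,255,255,255]
  linear:
    - [8,-21,0]
    - [16,-43,0]
    - [24,-64,0]
    - [32,-86,5]
    - [40,-107,10]
    - [47,-129,20]
    - [55,-150,30]
    - [63,-172,40]
    - [71,-193,52]
    - [79,-214,62]
    - [79,-214,62]
    - [79,-214,62]
  rot:
    - [0,0,4.4]
    - [0,0,8.8]
    - [0,0,13.2]
    - [0,0,17.6]
    - [0,0,22]
    - [0,0,26.4]
    - [0,0,30.8]
    - [0,0,35.2]
    - [0,0,39.6]
    - [0,0,44]
    - [0,0,44]
    - [0,0,44]

```text
time_s: 29.2
position: [0.4341, -0.3319, 0.2506]
tcp_rot: [[-0.706, 0.708, -0.001], [0.708, 0.706, 0.002], [0.002, 0.001, -1.0]]
force: [0.7, -0.0, -0.5]
opening: 0.008
```

Run:
```python
from h import *
look("scene","pics/s20.png",(40,240,90,290),3)
look("top","pics/t20.png",(200,400,330,590),3)
c=look("wrist","pics/w20.png",(0,400,0,640),1)
s=bot.read_state(); print(s["joint_positions"],s["tcp_rot"])
```

```text
29.2 [ 0.4341 -0.3319  0.2506] 0.007775487510945246 [ 0.66 -0.03 -0.48]
29.25 [ 0.4344 -0.3316  0.2511] 0.0013856630835602515 [-0.05  0.52 -0.28]
29.3 [ 0.4347 -0.3315  0.2515] 0.005369312220557226 [-0.12  0.61  0.83]
[-4.90394348e+01  2.03202490e+01  8.92251107e+01  2.08958226e-02
  7.04320482e+01 -9.40752455e+01] [[-7.07462212e-01  7.06750982e-01  5.17998358e-04]
 [ 7.06751048e-01  7.07462332e-01 -7.25121246e-05]
 [-4.17712341e-04  3.14796294e-04 -9.99999863e-01]]
```

View pics/s20.png

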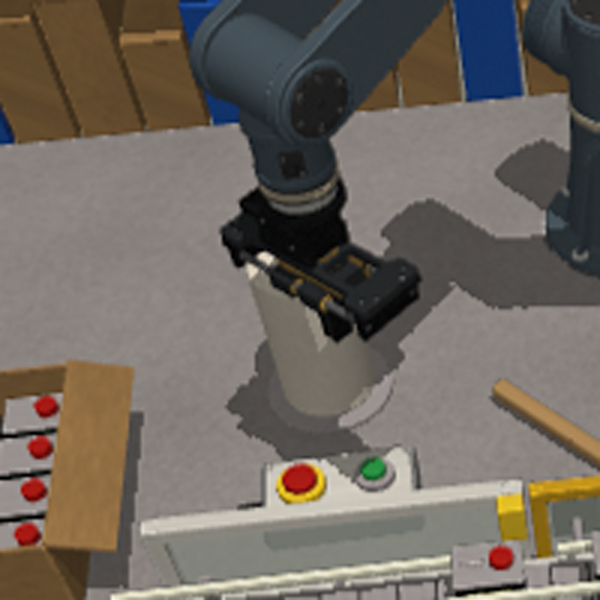

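View pics/t20.png

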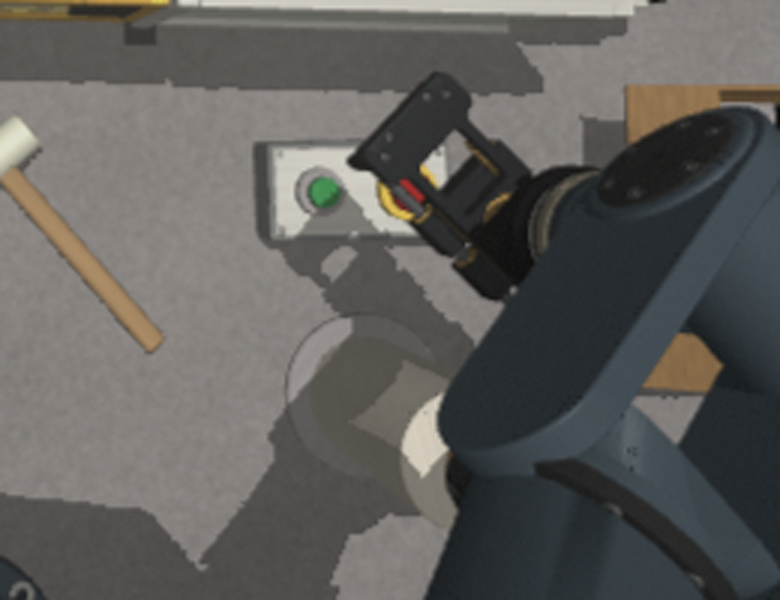

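View pics/w20.png

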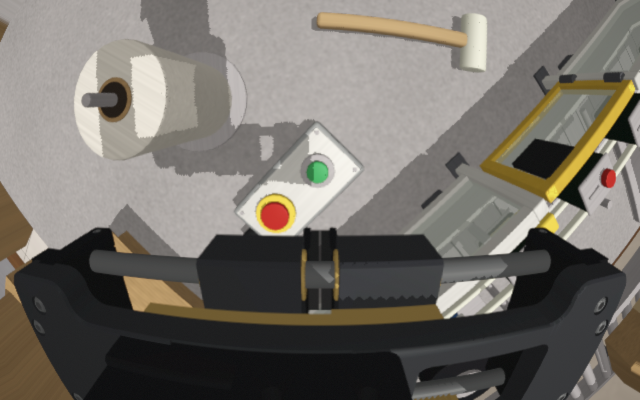

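The wrist view shows the green button at about (317,172) and the red at (275,213). I'll refine the start button's position by colour.

Run:
```python
from h import *
for n in ("wrist","top","scene"):
    c=get_calibration(n); a=capture(n); h=cv2.cvtColor(a,cv2.COLOR_RGB2HSV)
    m=(h[...,0]>55)&(h[...,0]<85)&(h[...,1]>130)&(h[...,2]>60)
    k,l,st,ce=cv2.connectedComponentsWithStats(m.astype(np.uint8))
    for i in range(1,k):
        if st[i,4]>25:
            p=at(n,*ce[i],.071,c)*1000
            if abs(p[0]-434)<40: print(n,ce[i],st[i,4],np.round(p,1))
s=bot.read_state(); print(s["position"],s["time_s"])
```

```text
wrist [315.7810219  172.00364964] 274 [ 431.4 -333.    71. ]
scene [213.86666667 195.93333333] 45 [ 433.  -331.3   71. ]
[ 0.43482086 -0.33149642  0.25180566] 29.5
```

Emit:
play_rows:
  fingers: [255,255,255,255,255,255,255,255,255]
  linear:
    - [0.7,-2,25]
    - [0.7,-2,55]
    - [0.7,-2,85]
    - [0.7,-2,115]
    - [0.7,-2,140]
    - [0.7,-2,160]
    - [0.7,-2,170]
    - [0.7,-2,174]
    - [0.7,-2,174]
  rot:
    - [0,0,0]
    - [0,0,0]
    - [0,0,0]
    - [0,0,0]
    - [0,0,0]
    - [0,0,0]
    - [0,0,0]
    - [0,0,0]
    - [0,0,0]

```text
time_s: 30.4
position: [0.4327, -0.3331, 0.0775]
tcp_rot: [[-0.707, 0.708, 0.0], [0.708, 0.707, -0.0], [-0.0, -0.0, -1.0]]
force: [0.2, -0.2, -0.3]
opening: 0.01
```

Run:
```python
from h import *
look("scene","pics/s21.png",(90,230,110,270),4)
look("top","pics/t21.png",(200,400,330,590),3)
```

```text
30.4 [ 0.4327 -0.3331  0.0775] 0.009544186835123083 [ 0.16 -0.25 -0.31]
30.45 [ 0.433  -0.3334  0.078 ] 0.004547278060036858 [ 0.03  0.01 -0.13]
```

View pics/s21.png

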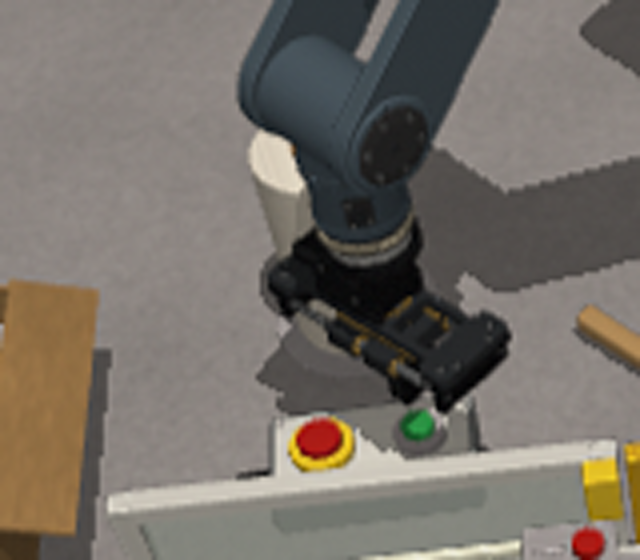

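View pics/t21.png

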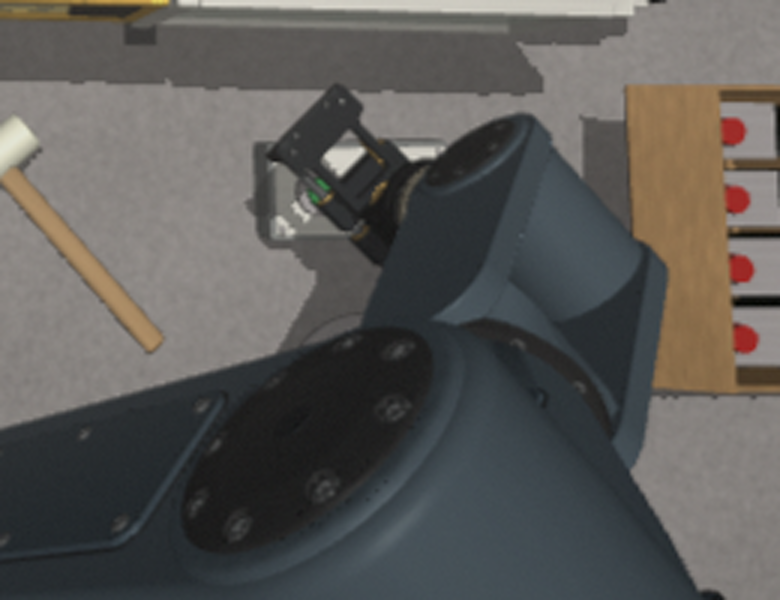

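Run:
```python
from h import *
c=get_calibration("scene");M=np.array(c["camera_from_world"]);F=200/np.tan(np.radians(c["vfov"]/2))
def pr(P):
    q=M[:3,:3]@np.array(P)+M[:3,3]; return np.round((np.array([c["cx"],c["cy"]])+F*q[:2]/q[2]-[110,90]+.5)*4-.5)
s=bot.read_state();p=np.array(s["position"]);print(p)
for z in (0,.02,.03,.04): print(z,pr(p+[0,0,z]))
print(pr([.433,-.3325,.072]))
a=cv2.imread("pics/s21.png");cv2.imwrite("pics/s21z.png",np.clip(cv2.resize(a[340:470,330:510],None,fx=4,fy=4,interpolation=cv2.INTER_CUBIC).astype(float)*2,0,255).astype(np.uint8))
```

```text
[ 0.43309893 -0.33362492  0.07828554]
0 [413. 420.]
0.02 [409. 404.]
0.03 [407. 397.]
0.04 [405. 389.]
[415. 425.]
```

View pics/s21z.png

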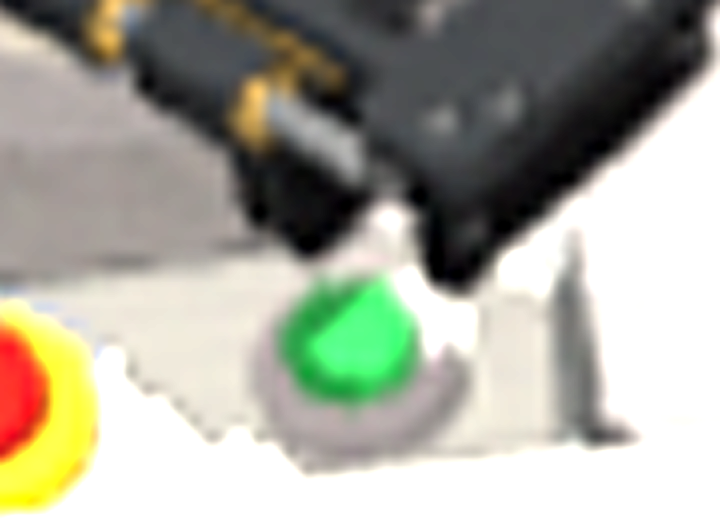

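Emit:
play_rows:
  fingers: [255,255,255,255,255,255,255]
  linear:
    - [0,0,8]
    - [0,0,16]
    - [0,0,22]
    - [0,0,25]
    - [0,0,28]
    - [0,0,30]
    - [0,0,30]
  rot:
    - [0,0,0]
    - [0,0,0]
    - [0,0,0]
    - [0,0,0]
    - [0,0,0]
    - [0,0,0]
    - [0,0,0]

```text
time_s: 31.2
position: [0.4323, -0.3329, 0.047]
tcp_rot: [[-0.706, 0.708, -0.0], [0.708, 0.706, 0.0], [0.0, 0.0, -1.0]]
force: [0.4, -0.4, 0.2]
opening: 0.007
```

Emit:
play_rows:
  fingers: [255,255,255,255]
  linear:
    - [0,0,1]
    - [0,0,2]
    - [0,0,3]
    - [0,0,3]
  rot:
    - [0,0,0]
    - [0,0,0]
    - [0,0,0]
    - [0,0,0]

```text
time_s: 31.6
position: [0.4324, -0.333, 0.0442]
tcp_rot: [[-0.706, 0.708, -0.0], [0.708, 0.706, 0.0], [0.0, 0.0, -1.0]]
force: [0.5, 0.1, -0.0]
opening: 0.001
```

Emit:
play_rows:
  fingers: [255,255,255,255]
  linear:
    - [0,0,1]
    - [0,0,2]
    - [0,0,3]
    - [0,0,3]
  rot:
    - [0,0,0]
    - [0,0,0]
    - [0,0,0]
    - [0,0,0]

```text
time_s: 32.0
position: [0.4325, -0.3331, 0.0414]
tcp_rot: [[-0.706, 0.708, 0.0], [0.708, 0.706, -0.0], [-0.0, 0.0, -1.0]]
force: [-0.8, 0.5, 1.2]
opening: 0.005
```

Run:
```python
from h import *
look("scene","pics/s22.png",(165,215,180,250),10)
a=cv2.imread("pics/s22.png");cv2.imwrite("pics/s22.png",np.clip(a.astype(float)*1.7,0,255).astype(np.uint8))
```

```text
32.0 [ 0.4325 -0.3331  0.0414] 0.0051195211390229305 [-0.81  0.46  1.2 ]
```

View pics/s22.png

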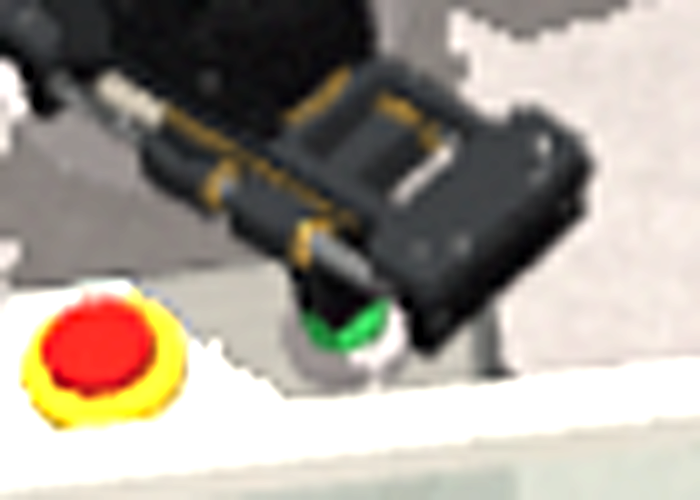

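The fingertips are centred on the green button and just touching (Fz 1.2 N). Pressing.

Emit:
play_rows:
  fingers: [255,255,255,255,255,255]
  linear:
    - [0,0,1.5]
    - [0,0,3]
    - [0,0,4.5]
    - [0,0,6]
    - [0,0,7]
    - [0,0,7]
  rot:
    - [0,0,0]
    - [0,0,0]
    - [0,0,0]
    - [0,0,0]
    - [0,0,0]
    - [0,0,0]

```text
time_s: 32.65
position: [0.4325, -0.3332, 0.0363]
tcp_rot: [[-0.707, 0.708, 0.0], [0.708, 0.707, -0.001], [-0.001, -0.0, -1.0]]
force: [-2.5, 2.4, 18.8]
opening: 0.005
```

Emit:
play_rows:
  fingers: [255,255,255,255,255]
  linear:
    - [0,0,1]
    - [0,0,2]
    - [0,0,3]
    - [0,0,3]
    - [0,0,3]
  rot:
    - [0,0,0]
    - [0,0,0]
    - [0,0,0]
    - [0,0,0]
    - [0,0,0]

```text
time_s: 33.15
position: [0.4326, -0.3332, 0.0359]
tcp_rot: [[-0.707, 0.707, 0.001], [0.707, 0.707, -0.002], [-0.002, -0.0, -1.0]]
force: [-4.9, 5.4, 37.2]
opening: 0.002
```

It bottomed out: the force jumped to 19 N and then 37 N with almost no further travel. Releasing straight up.

Emit:
play_rows:
  fingers: [255,255,255,255,255,255,255,255,255,255,255,255]
  linear:
    - [0,0,-4]
    - [0,0,-9]
    - [0,0,-15]
    - [0,0,-25]
    - [0,0,-45]
    - [0,0,-75]
    - [0,0,-110]
    - [0,0,-145]
    - [0,0,-180]
    - [0,0,-205]
    - [0,0,-210]
    - [0,0,-210]
  rot:
    - [0,0,0]
    - [0,0,0]
    - [0,0,0]
    - [0,0,0]
    - [0,0,0]
    - [0,0,0]
    - [0,0,0]
    - [0,0,0]
    - [0,0,0]
    - [0,0,0]
    - [0,0,0]
    - [0,0,0]

```text
time_s: 34.35
position: [0.4326, -0.3332, 0.2417]
tcp_rot: [[-0.706, 0.708, 0.001], [0.708, 0.706, -0.001], [-0.001, -0.0, -1.0]]
force: [-1.0, -0.1, -0.1]
opening: 0.007
```

Run:
```python
from h import *
caps()
look("scene","pics/s23.png",(90,290,130,390),3)
look("top","pics/t23.png",(140,300,200,440),3)
```

```text
34.35 [ 0.4326 -0.3332  0.2417] [-1.05 -0.08 -0.13]
[([349.35, 214.87], np.float64(41.3)), ([303.54, 220.33], np.float64(41.3)), ([256.51, 225.6], np.float64(44.1))]
34.4 [ 0.4319 -0.3325  0.2405] 0.004575856065842768 [-0.05  0.4   0.53]
34.45 [ 0.4316 -0.3321  0.2397] 0.009046039817130608 [ 0.34 -0.39 -0.36]
```

View pics/s23.png

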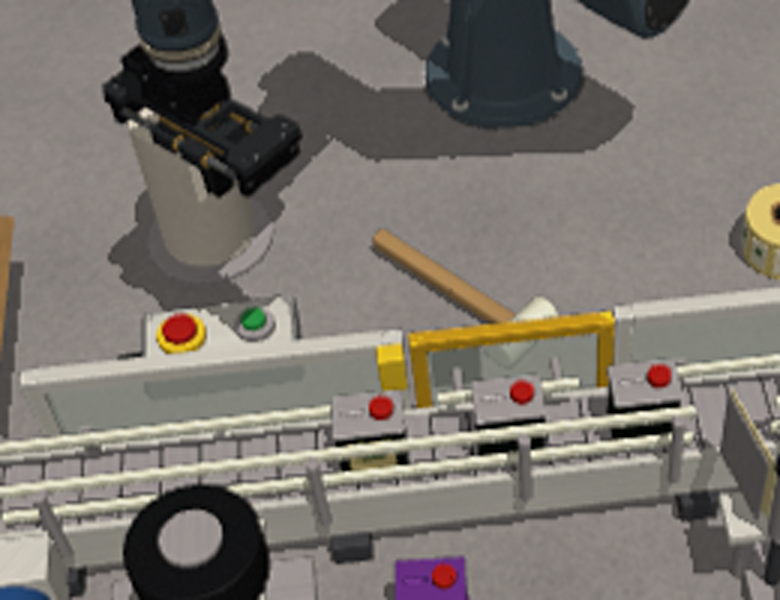

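View pics/t23.png

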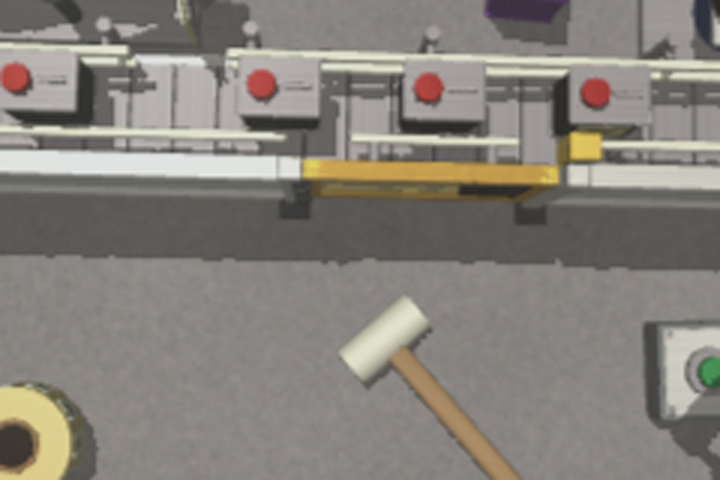

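```bash
python3 -c "
from rig import bot
print(bot.hand_in())"
```

```text
the job is handed in; nothing more can be done
None
```

I pushed the stray tin back in line against the far rail, shut the guard door, then pressed the green start button all the way down and let go. The job was handed in at about 34.5 s, with the arm clear of everything.

**What the last checks showed**
- **Tin:** it stands square and flush with the far rail. Its cap is on the line of its neighbours' caps to within about 1 mm, and stayed there after the door was shut.
- **Door:** it is parallel with the fixed panels. It met a hard stop and did not move under about 9 N.
- **Start button:** it went down about 6 mm and bottomed out. The force peaked at about 37 N, more than the 5 N it needed. In the last picture it is up again.
- **Everything else:** no contact with the red button, the other tins or the loose things was seen. I only compared the neighbour tins and the mallet in the pictures.

**What went wrong or disagreed**
- **First push on the tin:** it landed too high and left the tin about 5.5 mm short. The tin probably leaned forward slightly for a moment, about 0.1 rad by estimate, before settling upright. I fixed this with a second, lower push.
- **Fingertip position:** the real fingertips seemed to end about 25 to 30 mm short of the reported TCP. I noticed this only after the first push and allowed for it from then on.

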